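Change the blown fuse carrier of the bench supply

TASK

Change the fuse of the sloped bench supply: first switch its isolator off, then release the bayonet fuse carrier from the panel (push in, turn anticlockwise, draw out) and put it in the black tray. Take the spare fuse carrier with the grip bar from the sheet-metal stand (leave the round-knobbed blanking plug there), put it in with its lugs in the slots, push it fully home against the spring and turn it clockwise to the stop so that it latches; let go, and then switch the isolator on again. Do not shift the other things lying on the bench.

Things in the scene. Friction and masses are not known exactly. Their poses are not given: they have to be found in the camera images.
- supply: Bench supply, a grey sheet-metal case with black end cheeks, 246 wide, 240 deep, 162 mm high, fixed. Its aluminium front panel slopes up away from the robot at 26 degrees from level. Origin on the bench under its middle, x to its back, y to its left.
- fuse_holder: Black bayonet fuse holder in the panel's left half, rim 55 mm across, bore 29 mm. Origin: centre of the rim's top, 7 mm above the panel. z = its axis, square out of the panel (26 degrees from vertical, towards the robot), x = up the slope, y = across the panel to the left.
- slot_mark (a point): Mouth, at the rim's top, 17.5 mm from the holder's axis, of one of its two opposite lug slots (12 mm wide); a raised line on the panel points to each. Seen from outside, the line of the slots is turned 25 degrees clockwise from the holder's x. From the slots the lugs turn 65 degrees clockwise to a stop, with the grip bar then along the holder's y (a few degrees of play).
- contact_spring (a joint): Spring contact in the holder, m pressed in (0 = free). It pushes a carrier out from when the disc is 14 mm above the rim (3 N; 7 N with the disc on the rim). Lugs turn freely only with the disc within 2.5 mm of the rim. Let go at the stop, the carrier rises till its lugs catch in recesses: disc 6 to 6.5 mm above the rim (joint 0.0075 to 0.008). Push home first to turn it back.
- blown_mid (a point): Blown fuse carrier, at the start latched in the holder with its grip bar along the holder's y, disc 6 mm above the rim. Grey plastic, 80 mm long, 90 g, shape, point and axes as for the spare.
- spare_mid (a point): Spare fuse carrier, 60 to 120 g, upright in one hole of the stand, disc resting on it. Knurled disc 45 mm across, 6 thick, on it a grip bar 38 long, 14 wide, 24 mm high; below it a barrel. Point: half-way along the axis; disc underside 10, disc top 16, bar top 40 mm above it, brass tip 40 mm below it. z = axis, tip to bar; x = along the bar (either way round is the same).
- spare_lug (a point): One of the spare's two opposite lugs, which stand out of the 26 mm barrel right under the two ends of the grip bar: 8 mm wide, 5 high, out to 18 mm from the axis, tops 12 mm below the disc's underside. The barrel tapers to 18 mm at its brass tip, 50 mm below the disc's underside.
- plug_mid (a point): Blanking plug in the stand's other hole, to be left there: disc like a carrier's but with a round knob 27 mm across on top, 24 mm high over the disc's underside. The point is the centre of the disc's underside.
- spares_stand: Fixed bent-sheet stand, 150 x 64 mm, top 66 mm high, origin on the bench under its middle; its two 39 mm holes lie 36 mm either side of the middle along its x axis.
- tray: Fixed black open tray, 170 (its x) by 140 (its y) mm, 34 mm high, walls and floor 3 mm; origin under its centre, on the bench.
- isolator (a joint): Bat-handle isolator switch on the panel, right of the fuse holder; angle in rad: 0 = off, handle leaning down the slope towards the robot, 0.9 = on, leaning up the slope (0.45 = square to the panel). It stays where it is left; about 1.5 N at the tip moves it.
- isolator_tip (a point): End of the isolator's black bat handle (14 to 16 mm thick), on its axis 50 mm from its pivot, 5 mm short of the handle's top. The pivot lies 10 mm above the panel; the handle swings in the plane of the holder's x and z axes.
- multimeter: Handheld multimeter lying on the bench (147 x 74 x 42 mm), bystander.
- screwdriver_b: Screwdriver with blue handle lying on the bench (160 mm long), bystander.
- contactor_blue: Blue contactor standing on the bench (48 x 56 x 75 mm), bystander.
Not all that is in view belongs to the job. Leave any orange or purple look-alike of the part that bears spare_mid alone.

How it is judged (in metres and radians):
On the way, in this order (a step that is already met when the one before it is completed fails the run):
1. the isolator is off (value of joint isolator below 0.15 rad), for 0.2 s.
2. with the isolator off, the blown carrier lies in the tray, let go (value of joint isolator below 0.25 rad and x of blown_mid in the frame of tray between -0.085 and 0.085 m and y of blown_mid in the frame of tray between -0.07 and 0.07 m and z of blown_mid in the frame of tray below 0.05 m and contact force between blown and the fingers below 0.1 N), for 0.2 s.
3. with the isolator off, the spare carrier is latched in the holder and let go (value of joint isolator below 0.25 rad and contact force between spare and the fingers below 0.1 N and angle between the x axis of spare_mid and the y axis of fuse_holder, either way round below 0.2 rad and angle between the z axis of spare_mid and the z axis of fuse_holder, either way round below 0.14 rad and z of spare_mid in the frame of fuse_holder between -0.006 and -0.0015 m and distance between spare_mid and fuse_holder below 0.0095 m), for 0.2 s.
At the end, for the whole second after the job is handed in: Isolator on (over 0.75 rad). Spare latched in the holder: bar along holder y within 11 deg, axes within 8 deg, disc 4 to 8.5 mm above the rim (6 to 6.5 when latched), released, at rest. Blown carrier in the tray (middle inside the walls, below 50 mm), released, at rest (value of joint isolator above 0.75 rad and angle between the x axis of spare_mid and the y axis of fuse_holder, either way round below 0.2 rad and angle between the z axis of spare_mid and the z axis of fuse_holder, either way round below 0.14 rad and z of spare_mid in the frame of fuse_holder between -0.006 and -0.0015 m and distance between spare_mid and fuse_holder below 0.0095 m and x of blown_mid in the frame of tray between -0.085 and 0.085 m and y of blown_mid in the frame of tray between -0.07 and 0.07 m and z of blown_mid in the frame of tray below 0.05 m and contact force between each of blown, spare and the fingers below 0.1 N and linear speed of each of spare, blown below 0.01 m/s); the robot touches nothing.
It fails at once if the blanking plug is shifted by more than 25 mm (distance of plug_mid from where it was at the start of the episode above 0.025 m).
It fails at once if the multimeter is shifted by more than 25 mm (distance of multimeter from where it was at the start of the episode above 0.025 m).
It fails at once if the screwdriver is shifted by more than 25 mm (distance of screwdriver_b from where it was at the start of the episode above 0.025 m).
It fails at once if the contactor is shifted by more than 25 mm (distance of contactor_blue from where it was at the start of the episode above 0.025 m).
It also fails if it takes over 72 s, if anything falls off the work surface, if the arm or the gripper's body presses on something with over 40 N, if the wrist force passes 120 N, or if a joint passes its speed limit or range.

ROBOT

A 6-joint arm with a two-finger parallel gripper is mounted at the origin on a cart in front of the work surface, level with it; the furniture and walls round the work are solid. World frame = base frame: x ahead of the robot, y to its left, z up, the work surface at z = 0. Lengths are in m, angles in degrees, forces in N, time in s.
With the tool pointing down it reaches from about 0.15 to 0.775 m from the base axis. Payload 6.1 kg.
Tool frame: the origin (TCP) lies at the very end of the fingers, on their centre line; the grasp point (between the pads) lies bot.grip_depth behind it (bot.grip_depth is the distance from the TCP to the grasp point, in m); x points along the fingers, y is the direction in which the jaws open and shut, and the axes are right-handed (so a half turn about x gives the same grasp; the last joint's range is limited). The gripper opens to 85 mm and grips with 20 to 120 N. Pads are 22 mm wide; open, the fingers measure 114 mm over their backs; the gripper's body (76 mm by 85 mm) begins 54 mm behind the grasp point. The pads swing forward as they close: fully open they stand 13 mm farther back than shut.
Start: joints at [72.479, 7.208, -2.269, 80.523, 0, 90], TCP at [0.158, 0.501, 0.231] pointing down, gripper open.
Joint ranges: [-155.77, 155.77], [-54.66, 111.73], [-72.52, 77.12], [-102.08, 115.82], [-83.92, 84.16], [-180, 180]. Speed limits (degrees/s): [136.94, 136.94, 172.46, 180, 180, 180].

INTERFACE

Orientations are given as a 3x3 rotation matrix whose columns are the frame's x, y, z axes.
In Python, from bench import bot gives the robot as it stands.
- The arm moves only by the tool move_arm, never from a script. Its argument "series" is a list of rows, each a list of 3 entries, a list of its own where there are three numbers: the opening, from 0 (shut) to 1 (fully open), then the shift along the tool's x, y, z in m, then the turn, a rotation vector about the tool's x, y, z in degrees. In form: [[grip, [x, y, z], [ax, ay, az]], ...]. A call has 1 to 20 rows; each row shifts and turns the commanded pose from where the row before left it, along the tool's axes as they then stand; what a row does not reach is not made up. A row lasts 1/8 s, in which the tool goes at most 62.5 mm and 10.7 degrees, less where a joint would pass 70% of its speed; a pose out of reach is approached as far as the arm can. A call is refused whole if a number of a shift passes 0.0625 or a number of a turn 10.7, either way. A call with a gripper value outside its range is refused whole. The fingers move at their own pace and stop on an object; "squeeze" is the grip in N (left out, the last holds). Time passes only in rows, so rows that do not move let the fingers close. It gives the time, the measured TCP pose, the force and the opening at its end, in the units of the state.
- bot.state(): the state, without advancing time (a new reading comes with each control period).
- bot.read_camera(name): name is "side" or "top"; returns the picture (480x640x3 uint8, blue, green, red); there is no depth.
- bot.calibration(name): a dict with "fx", "fy", "cx", "cy" (pixels), "R" (3x3) and "t" (3): a world point X has camera coordinates R X + t. Camera axes: x right, y down, z forward; pixel columns grow to the right and rows downward; lengths in m; the calibration is good to about 2 mm. A picture is of the moment at which its call begins. calibration takes no time and is no camera call.
- bot.close_job(): hands the job in, once; it reports no verdict.
The state is a dict: "time": time; "q": joint angles; "joint_velocities": joint speeds; "joint_efforts": joint torques, N m; "eef_pos": TCP position; "tool_rot": TCP orientation; "force": force on the tool from outside, world axes, zero at the start; "wrist_torque": the same for the moment, N m; "width": finger opening in m.
Only numpy, scipy, OpenCV 4.12 (cv2) and the standard library are available. Lean on these libraries where they do the work, as an engineer would, in place of code of your own. Each camera call takes 0.05 s, during which the arm holds its last target.

## Working session

There is one attempt and no reset: what is moved stays moved. The work goes in short steps, Python scripts to look and compute and a tool call to move; the robot and the scene stay as the last step left them, time stands still between calls to the robot, and variables do not carry over. Pictures are saved under pics/ and viewed, and the job is handed in when it is done.

Besides the shell and the picture viewer there is one more tool, called after ">>>" as a command line: name --argument value ..., lists and objects as JSON in quotes. move_arm: Moves the arm, as the interface text tells. Its arguments: {"type":"object","properties":{"series":{"type":"array"},"squeeze":{"type":"number"}},"required":["series"]}

```bash
ls; mkdir -p pics; python3 - <<'E'
from bench import bot
import cv2
print(bot.state()); print(bot.grip_depth)
for n in ("side","top"):
    cv2.imwrite(f"pics/{n}0.png",bot.read_camera(n)); print(n,bot.calibration(n))
E
```

```text
pics
{'time': 0.0, 'q': array([ 7.24794525e+01,  7.24068222e+00, -2.32789881e+00,  8.05232239e+01,
        4.67966728e-04,  9.00004218e+01]), 'joint_velocities': array([ 0.00596337, -0.03708678, -0.03424746,  0.09862145, -0.06416632,
       -0.05061468]), 'joint_efforts': array([-1.09735429e-03, -4.35911751e+01,  3.52925885e+01,  1.72641833e-02,
        8.48067089e-06,  5.93054033e-07]), 'eef_pos': array([0.15792253, 0.50024867, 0.23052191]), 'tool_rot': array([[-4.90157071e-04,  3.01054438e-01,  9.53606830e-01],
       [-1.52550742e-03,  9.53605609e-01, -3.01054836e-01],
       [-9.99998716e-01, -1.60229845e-03, -8.15575417e-06]]), 'force': array([-0.59664085,  0.26841834,  0.83098193]), 'wrist_torque': array([-0.02813128, -0.0190069 , -0.04939711]), 'width': 0.0854737523193497}
0.0187
side {'fx': 504.1432842995023, 'fy': 504.1432842995023, 'cx': 321.9810349976021, 'cy': 238.81805278418366, 'R': array([[ 0.97111388, -0.23746946,  0.02336855],
       [-0.11104783, -0.5364484 , -0.83659518],
       [ 0.21120183,  0.80983416, -0.54732295]]), 't': array([-0.51675483,  0.1552341 ,  1.14790782])}
top {'fx': 521.0684911130833, 'fy': 521.0684911130833, 'cx': 322.4195612205986, 'cy': 231.246432512741, 'R': array([[-0.02572876, -0.99924537, -0.02909862],
       [-0.99794676,  0.02738143, -0.05790097],
       [ 0.05865404,  0.02754916, -0.99789816]]), 't': array([0.04953941, 0.53892018, 1.14736416])}
```

View pics/side0.png

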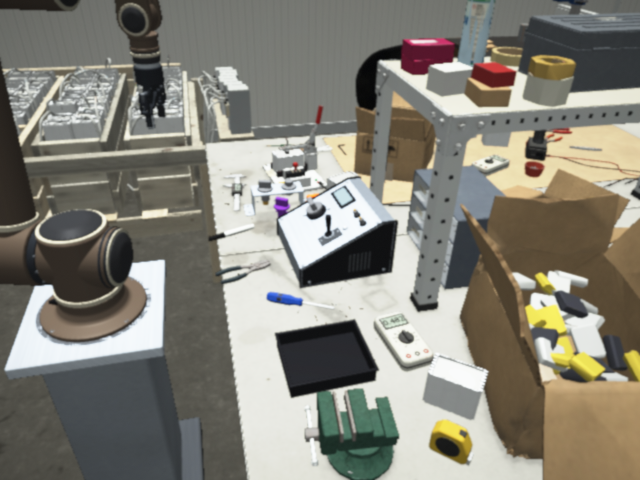

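View pics/top0.png

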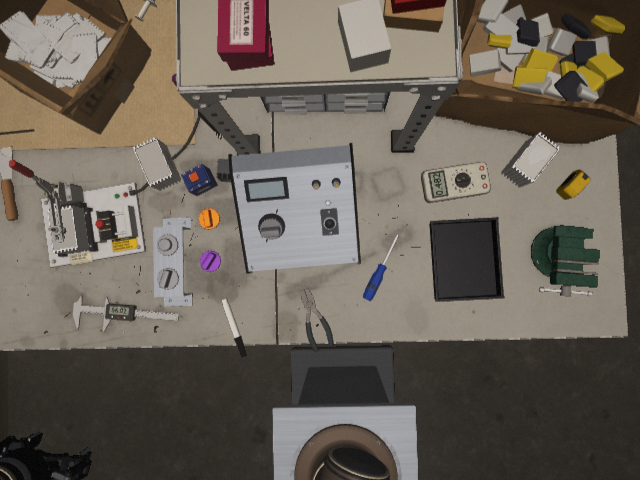

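```bash
python3 - <<'E'
import cv2,numpy as np
t=cv2.imread("pics/top0.png");s=cv2.imread("pics/side0.png")
def c(im,x,y,w,h,k,n,g=20):
    o=cv2.resize(im[y:y+h,x:x+w],None,fx=k,fy=k,interpolation=cv2.INTER_CUBIC)
    for i in range((x//g+1)*g,x+w,g):
        cv2.line(o,((i-x)*k,0),((i-x)*k,6),(0,0,255),1);cv2.putText(o,str(i),((i-x)*k-10,16),0,.35,(0,0,255),1)
    for i in range((y//g+1)*g,y+h,g):
        cv2.line(o,(0,(i-y)*k),(6,(i-y)*k),(0,0,255),1);cv2.putText(o,str(i),(8,(i-y)*k+4),0,.35,(0,0,255),1)
    cv2.imwrite(n,o)
c(t,225,140,140,140,4,"pics/t_sup.png")
c(t,140,200,100,110,5,"pics/t_stand.png")
c(s,265,170,140,120,5,"pics/s_sup.png")
c(s,220,160,110,80,7,"pics/s_stand.png")
E
```

```text
(no output)
```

View pics/t_sup.png

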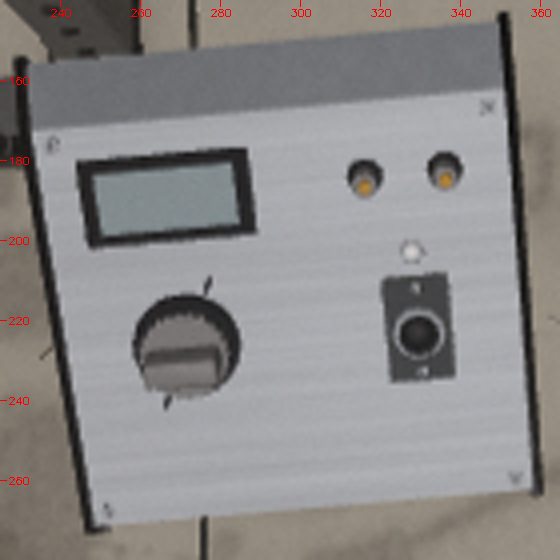

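View pics/t_stand.png

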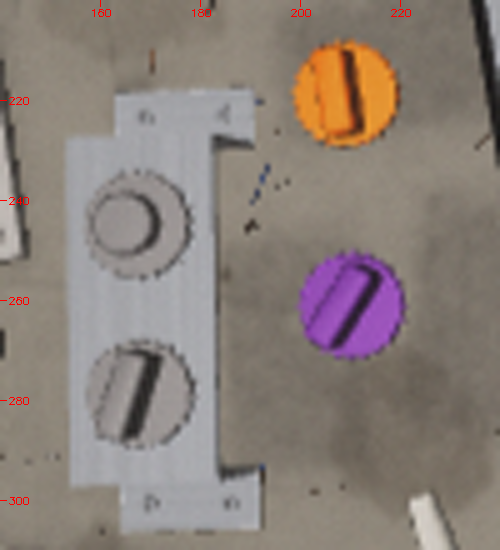

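View pics/s_sup.png

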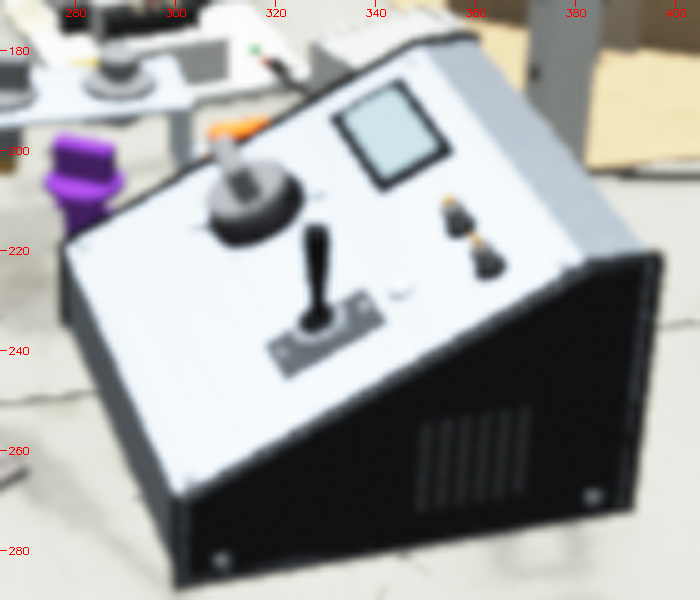

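View pics/s_stand.png

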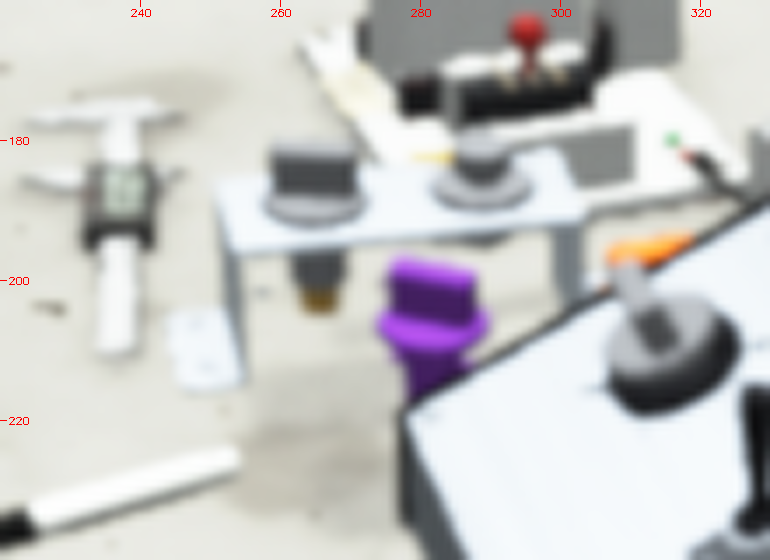

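```bash
cat > h.py <<'E'
import cv2,numpy as np
from bench import bot
def P(n):
    c=bot.calibration(n);K=np.array([[c['fx'],0,c['cx']],[0,c['fy'],c['cy']],[0,0,1]])
    return K@np.c_[c['R'],c['t']]
def tri(a,b):  # top px, side px
    X=cv2.triangulatePoints(P('top'),P('side'),np.float64(a).reshape(2,1),np.float64(b).reshape(2,1));X=X[:3,0]/X[3,0]
    e=[np.round(proj(n,X)-np.array(p),1) for n,p in(('top',a),('side',b))]
    return X,e
def proj(n,X):
    x=P(n)@np.r_[X,1];return x[:2]/x[2]
def ray(n,p,z):
    c=bot.calibration(n);d=c['R'].T@np.array([(p[0]-c['cx'])/c['fx'],(p[1]-c['cy'])/c['fy'],1]);o=-c['R'].T@c['t']
    return o+d*(z-o[2])/d[2]
def crop(im,x,y,w,h,k,n,g=20):
    o=cv2.resize(im[y:y+h,x:x+w],None,fx=k,fy=k,interpolation=cv2.INTER_CUBIC)
    for i in range((x//g+1)*g,x+w,g):
        cv2.line(o,((i-x)*k,0),((i-x)*k,6),(0,0,255),1);cv2.putText(o,str(i),((i-x)*k-10,16),0,.35,(0,0,255),1)
    for i in range((y//g+1)*g,y+h,g):
        cv2.line(o,(0,(i-y)*k),(6,(i-y)*k),(0,0,255),1);cv2.putText(o,str(i),(8,(i-y)*k+4),0,.35,(0,0,255),1)
    cv2.imwrite(n,o)
E
python3 - <<'E'
from h import *
np.set_printoptions(precision=4,suppress=True)
for n,a,b in [("nearR",(354,259.5),(303,267)),("nearL",(252,267.5),(281.6,218.6)),("farR",(346.8,166.5),(380,223.4)),("farL",(238.3,176.2),(348.6,180)),
 ("slotup",(277,211.2),(329,208.8)),("slotdn",(266.8,240.5),(304.4,215.6)),("isoplate",(329.5,221.8),(330.2,236.6)),("isotip",(329.7,223.5),(328.2,216.4)),("led",(327.8,203),(344.8,228.8))]:
    print(n,*tri(a,b))
for n,p,z in [("standNL",(153.8,297.4),.066),("standNR",(183.8,296.7),.066),("standFL",(153,227.4),.066),("standFR",(183.2,227.2),.066),
 ("spare disc",(168.2,278.7),.072),("plug disc",(167.8,244.6),.072),
 ("trayFL",(430.5,220.5),.034),("trayFR",(497.5,217.5),.034),("trayNR",(503,297),.034),("trayNL",(434,300.5),.034)]:
    print(n,ray('top',p,z)[:2])
for n,p,z in [("spare disc",(264.8,189),.072)]:
    print(n,ray('side',p,z)[:2])
E
```

```text
nearR [ 0.4759 -0.032   0.0636] [array([ 0.1, -0.4]), array([-0.4,  0. ])]
nearL [0.4638 0.1857 0.07  ] [array([ 0., -0.]), array([-0., -0.])]
farR [ 0.6613 -0.0208  0.1542] [array([ 0.3, -1.2]), array([-1.1,  0.1])]
farL [0.6467 0.1936 0.1639] [array([ 0.2, -1.1]), array([-0.9,  0.1])]
slotup [0.5777 0.1238 0.1222] [array([ 0. , -0.2]), array([-0.2,  0. ])]
slotdn [0.5191 0.1498 0.0937] [array([-0. ,  0.1]), array([ 0.1, -0. ])]
isoplate [0.554  0.0175 0.1072] [array([ 0. , -0.1]), array([-0.1,  0. ])]
isotip [0.5466 0.0164 0.1655] [array([ 0.1, -0.3]), array([-0.3,  0. ])]
led [0.5909 0.0198 0.1234] [array([-0.,  0.]), array([ 0., -0.])]
standNL [0.4051 0.3987]
standNR [0.4051 0.3339]
standFL [0.5555 0.3994]
standFR [0.5541 0.3337]
spare disc [0.4444 0.3653]
plug disc [0.5172 0.3655]
trayFL [ 0.5561 -0.2025]
trayFR [ 0.5586 -0.348 ]
trayNR [ 0.386 -0.352]
trayNL [ 0.3819 -0.2035]
spare disc [0.444  0.3604]
```

```bash
cat >> h.py <<'E'
from scipy.spatial.transform import Rotation as Ro
np.set_printoptions(precision=4,suppress=True)
psi=np.radians(3.2);al=np.radians(26)
hx=np.array([np.cos(al)*np.cos(psi),np.cos(al)*np.sin(psi),np.sin(al)]);hy=np.array([-np.sin(psi),np.cos(psi),0]);hz=np.cross(hx,hy)
RH=np.c_[hx,hy,hz]
HO=np.array([.5484,.1368,.108])+.007*hz
IB=np.array([.554,.0175,.1072])
RT0=np.c_[-hz,hx,-hy]   # tool y = up slope
def rotin(a): # tool turned a deg clockwise seen from outside
    return RT0@Ro.from_euler('x',a,degrees=True).as_matrix()
def plan(p,R,N,verbose=True):
    s=bot.state();p0=s['eef_pos'];R0=s['tool_rot']
    U,_,V=np.linalg.svd(R0);R0=U@V
    w=Ro.from_matrix(R0.T@R).as_rotvec()/N; r=Ro.from_rotvec(w).as_matrix()
    A=sum(np.linalg.matrix_power(r,i) for i in range(N))
    sh=np.linalg.solve(A,R0.T@(np.asarray(p)-p0))
    print(N,'rows shift mm',np.round(sh*1e3,2),'turn',np.round(np.degrees(w),2),'| total mm',np.round(R0.T@(np.asarray(p)-p0)*1e3,1))
def st():
    s=bot.state();print('t',round(s['time'],2),'p',s['eef_pos'],'q',np.round(s['q'],1),'F',np.round(s['force'],1),'w',round(s['width'],4))
    print(' holder frame mm',np.round(RH.T@(s['eef_pos']-HO)*1e3,1),'iso frame',np.round(RH.T@(s['eef_pos']-IB)*1e3,1))
    for n,R in(('RT0',RT0),):
        print(' rotvec to RT0 (tool)',np.round(np.degrees(Ro.from_matrix(s['tool_rot'].T@R).as_rotvec()),1))
E
python3 - <<'E'
from h import *
st(); plan(IB+.055*hx+.12*hz,RT0,12)
E
```

```text
t 0.1 p [0.158  0.5003 0.2306] q [72.5  7.2 -2.3 80.5  0.  90. ] F [ 0.6  0.  -1. ] w 0.0857
 holder frame mm [-278.4  384.7  265.2] iso frame [-277.1  504.2  272.4]
 rotvec to RT0 (tool) [ 68.  -15.7  22.8]
12 rows shift mm [ 1.52 -1.91 55.06] turn [ 5.67 -1.3   1.9 ] | total mm [  -8.1 -342.3  520.1]
```

>>> move_arm --series '[[0,[-0.03,0,0],[0,0,0]],[0,[0.0015,-0.002,0.055],[5.7,-1.3,1.9]],[0,[0.0015,-0.002,0.055],[5.7,-1.3,1.9]],[0,[0.0015,-0.002,0.055],[5.7,-1.3,1.9]],[0,[0.0015,-0.002,0.055],[5.7,-1.3,1.9]],[0,[0.0015,-0.002,0.055],[5.7,-1.3,1.9]],[0,[0.0015,-0.002,0.055],[5.7,-1.3,1.9]],[0,[0.0015,-0.002,0.055],[5.7,-1.3,1.9]],[0,[0.0015,-0.002,0.055],[5.7,-1.3,1.9]],[0,[0.0015,-0.002,0.055],[5.7,-1.3,1.9]],[0,[0.0015,-0.002,0.055],[5.7,-1.3,1.9]],[0,[0.0015,-0.002,0.055],[5.7,-1.3,1.9]],[0,[0.0015,-0.002,0.055],[5.7,-1.3,1.9]],[0,[0,0,0],[0,0,0]]]'

```text
time: 1.85
eef_pos: [0.5474, 0.0134, 0.2681]
tool_rot: [[0.437, 0.899, 0.044], [0.022, 0.038, -0.999], [-0.899, 0.437, -0.003]]
force: [-0.8, 0.9, 0.3]
width: -0.0001
```

```bash
python3 - <<'E'
from h import *
st(); plan(IB+.055*hx+.10*hz,RT0,2)
for n in("top","side"): cv2.imwrite(f"pics/{n}1.png",bot.read_camera(n))
E
```

```text
t 1.85 p [0.5474 0.0134 0.2681] q [  0.9 -11.4 -21.   54.4   0.9  88.7] F [-0.8  0.9  0.3] w -0.0001
 holder frame mm [  63.1 -123.2  140.3] iso frame [ 64.4  -3.8 147.6]
 rotvec to RT0 (tool) [-0.7  0.1  0.1]
2 rows shift mm [23.79 -4.69 -1.88] turn [-0.34  0.07  0.03] | total mm [47.6 -9.4 -3.8]
```

View pics/side1.png

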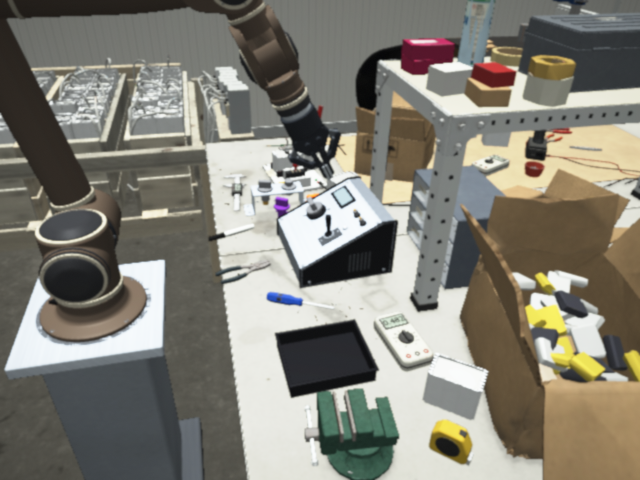

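View pics/top1.png

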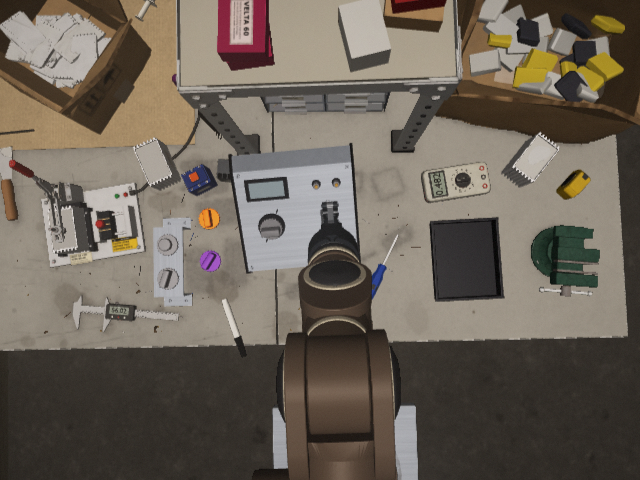

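```bash
python3 - <<'E'
from h import *
p=bot.state()['eef_pos']
for n,x,y in(("side",285,130),("top",295,180)):
    im=cv2.imread(f"pics/{n}1.png");crop(im,x,y,80,70,7,f"pics/{n}1c.png",10);print(n,proj(n,p),(proj(n,p)-[x,y])*7)
E
```

```text
side [329.8329 176.8449] [313.8306 327.9146]
top [328.968  218.2206] [237.7763 267.5443]
```

View pics/side1c.png

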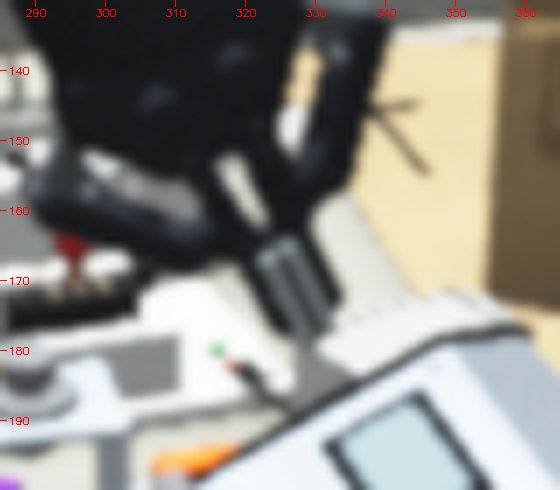

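View pics/top1c.png

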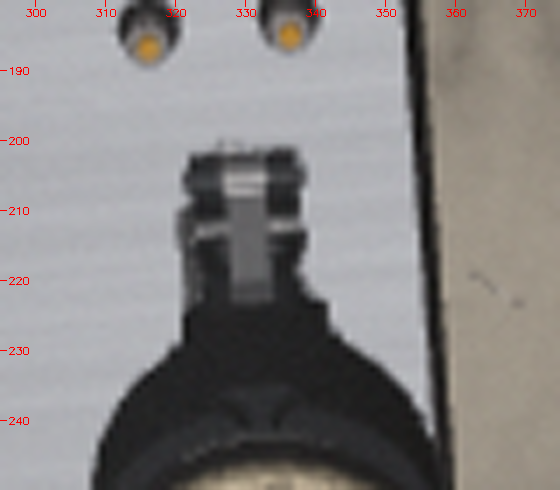

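>>> move_arm --series '[[0,[0.04,-0.005,-0.004],[-0.7,0.1,0.1]],[0,[0.04,-0.0045,0],[0,0,0]],[0,[0.0255,0,0],[0,0,0]],[0,[0,-0.008,0],[0,0,0]],[0,[0,-0.008,0],[0,0,0]],[0,[0,-0.008,0],[0,0,0]],[0,[0,-0.008,0],[0,0,0]],[0,[0,-0.007,0],[0,0,0]],[0,[0,-0.007,0],[0,0,0]],[0,[0,0,0],[0,0,0]],[0,[0,0,0],[0,0,0]]]'

```text
time: 3.32
eef_pos: [0.5444, 0.0204, 0.1501]
tool_rot: [[0.439, 0.896, 0.062], [0.027, 0.056, -0.998], [-0.898, 0.44, 0.0]]
force: [-0.1, -0.2, 2.0]
width: 0.0
```

```bash
python3 - <<'E'
from h import *
st()
im=bot.read_camera("side");crop(im,265,150,120,120,5,"pics/s2.png",10)
E
```

```text
t 3.33 p [0.5444 0.0204 0.1501] q [  1.7 -10.1 -35.1  38.9   0.8  88.4] F [-0.1 -0.2  2. ] w 0.0
 holder frame mm [   9.  -116.    35.4] iso frame [10.3  3.5 42.7]
 rotvec to RT0 (tool) [ 0.3 -0.1 -0.1]
```

View pics/s2.png

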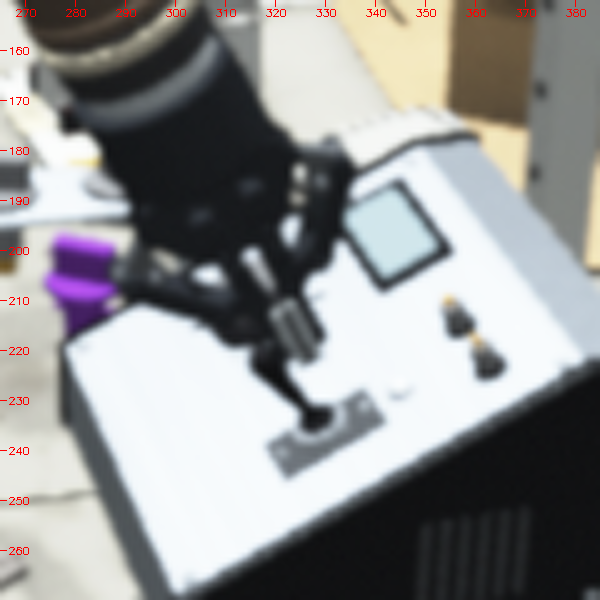

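>>> move_arm --series '[[0,[0,-0.003,0],[0,0,0]],[0,[0,-0.002,0],[0,0,0]],[0,[0,0,0],[0,0,0]]]'

```text
time: 3.75
eef_pos: [0.5394, 0.0201, 0.1468]
tool_rot: [[0.438, 0.897, 0.062], [0.027, 0.056, -0.998], [-0.899, 0.439, 0.0]]
force: [-0.3, 0.3, -0.8]
width: 0.0
```

```bash
python3 - <<'E'
from h import *
st()
im=bot.read_camera("side");crop(im,285,190,80,60,7,"pics/s3.png",10)
E
```

```text
t 3.75 p [0.5394 0.0201 0.1468] q [  1.7 -10.5 -35.7  38.8   0.8  88.3] F [-0.3  0.3 -0.8] w 0.0
 holder frame mm [   3.1 -116.    34.7] iso frame [ 4.4  3.4 41.9]
 rotvec to RT0 (tool) [ 0.3 -0.1 -0. ]
```

View pics/s3.png

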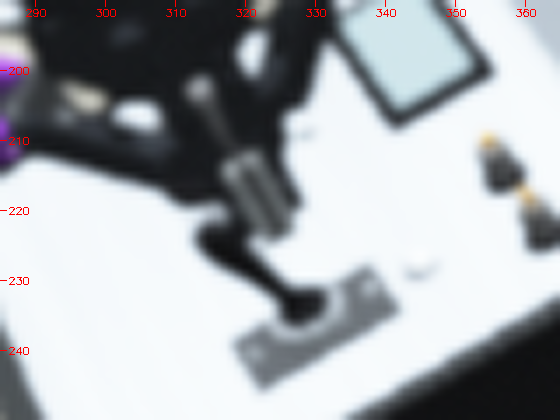

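```bash
python3 - <<'E'
from h import *
for j in(0,.1,.2,.3,.4,.9):
    a=j-.45; d=np.sin(a)*hx+np.cos(a)*hz
    print(j,proj('side',IB+.01*hz+.05*d),proj('top',IB+.01*hz+.05*d),'pivot',proj('side',IB+.01*hz))
E
```

```text
0 [312.9643 224.9746] [331.0503 242.0941] pivot [328.4612 233.7287]
0.1 [314.3274 223.4242] [330.8889 240.3639] pivot [328.4612 233.7287]
0.2 [315.8377 221.9765] [330.7136 238.447 ] pivot [328.4612 233.7287]
0.3 [317.4793 220.6472] [330.5263 236.3634] pivot [328.4612 233.7287]
0.4 [319.2348 219.4509] [330.3289 234.1348] pivot [328.4612 233.7287]
0.9 [329.0303 215.856 ] [329.2708 221.7234] pivot [328.4612 233.7287]
```

>>> move_arm --series '[[0,[0,-0.002,0],[0,0,0]],[0,[0,-0.002,0],[0,0,0]],[0,[0,0,0],[0,0,0]]]'

```text
time: 4.18
eef_pos: [0.5361, 0.0199, 0.1456]
tool_rot: [[0.439, 0.897, 0.062], [0.027, 0.056, -0.998], [-0.898, 0.439, 0.0]]
force: [1.0, 0.5, 0.7]
width: 0.0
```

```bash
python3 - <<'E'
from h import *
st()
im=bot.read_camera("side");crop(im,285,190,80,60,7,"pics/s4.png",10)
E
```

```text
t 4.17 p [0.5361 0.0199 0.1456] q [  1.7 -10.9 -36.2  38.6   0.8  88.3] F [1.  0.5 0.7] w 0.0
 holder frame mm [  -0.5 -116.1   35. ] iso frame [ 0.9  3.4 42.3]
 rotvec to RT0 (tool) [ 0.3 -0.1 -0.1]
```

View pics/s4.png

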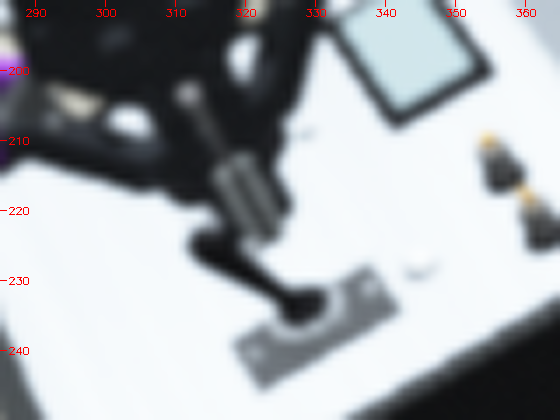

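>>> move_arm --series '[[0,[0,-0.002,0],[0,0,0]],[0,[0,-0.001,0],[0,0,0]],[0,[0,0,0],[0,0,0]]]'

```text
time: 4.6
eef_pos: [0.5337, 0.0197, 0.1446]
tool_rot: [[0.439, 0.896, 0.062], [0.027, 0.056, -0.998], [-0.898, 0.44, 0.0]]
force: [0.6, 0.2, 0.8]
width: -0.0
```

```bash
python3 - <<'E'
from h import *
st()
im=bot.read_camera("side");crop(im,285,190,80,60,7,"pics/s5.png",10)
E
```

```text
t 4.6 p [0.5337 0.0197 0.1446] q [  1.7 -11.2 -36.6  38.5   0.8  88.3] F [0.6 0.2 0.8] w -0.0
 holder frame mm [  -3.  -116.1   35.2] iso frame [-1.7  3.3 42.4]
 rotvec to RT0 (tool) [ 0.3 -0.1 -0.1]
```

View pics/s5.png

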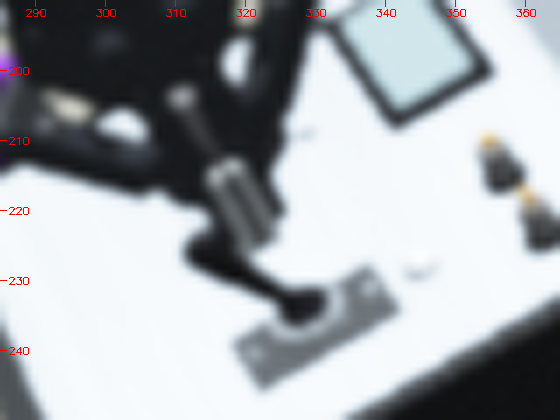

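>>> move_arm --series '[[0,[0,-0.002,0],[0,0,0]],[0,[0,-0.001,0],[0,0,0]],[0,[0,0,0],[0,0,0]]]'

```text
time: 5.03
eef_pos: [0.5329, 0.0196, 0.145]
tool_rot: [[0.443, 0.894, 0.062], [0.027, 0.056, -0.998], [-0.896, 0.444, 0.0]]
force: [5.2, -0.0, 2.5]
width: -0.0002
```

```bash
python3 - <<'E'
from h import *
st()
im=bot.read_camera("side");crop(im,285,190,80,60,7,"pics/s6.png",10)
E
```

```text
t 5.03 p [0.5329 0.0196 0.145 ] q [  1.7 -11.4 -36.9  38.3   0.8  88.3] F [ 5.2 -0.   2.5] w -0.0002
 holder frame mm [  -3.6 -116.1   35.9] iso frame [-2.3  3.3 43.2]
 rotvec to RT0 (tool) [ 0.3 -0.1 -0.3]
```

View pics/s6.png

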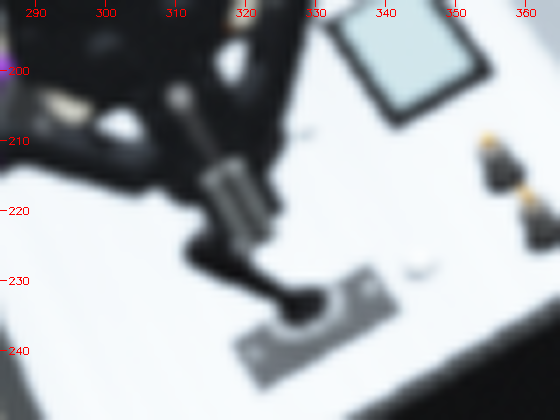

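>>> move_arm --series '[[0,[0,0.004,0],[0,0,0]],[0.5,[-0.05,0,0],[0,0,0]],[0.5,[-0.03,0.002,-0.02],[0,0,0]],[0.5,[0,0.0,-0.05],[0,0,0]],[0.5,[0,0,-0.045],[0,0,0]],[0.5,[0,0,0],[0,0,0]]]'

```text
time: 5.82
eef_pos: [0.493, 0.1351, 0.2167]
tool_rot: [[0.437, 0.897, 0.067], [0.029, 0.06, -0.998], [-0.899, 0.438, 0.001]]
force: [0.9, -1.1, -0.5]
width: 0.0427
```

```bash
python3 - <<'E'
from h import *
st(); plan(HO+.055*hz,RT0,2); plan(HO+.015*hz,RT0,1)
for n,x,y in(("side",270,150),("top",225,160)):
    im=bot.read_camera(n);crop(im,x,y,120,100,6,f"pics/{n}7.png",10);p=bot.state()['eef_pos'];print(n,proj(n,p),(proj(n,p)-[x,y])*6)
E
```

```text
t 5.83 p [0.493  0.1351 0.2167] q [ 19.2 -14.6 -29.8  49.7  -6.7 103.9] F [ 0.9 -1.1 -0.5] w 0.0427
 holder frame mm [ -2.1   1.4 115. ] iso frame [ -0.8 120.8 122.2]
 rotvec to RT0 (tool) [ 0.6 -0.2  0. ]
2 rows shift mm [29.99  1.08  0.78] turn [ 0.29 -0.12  0.02] | total mm [60.   2.2  1.6]
1 rows shift mm [99.99  2.19  1.8 ] turn [ 0.58 -0.24  0.04] | total mm [100.    2.2   1.8]
side [295.7845 176.9105] [154.7072 161.4631]
top [267.2146 251.6074] [253.2875 549.6446]
```

View pics/side7.png

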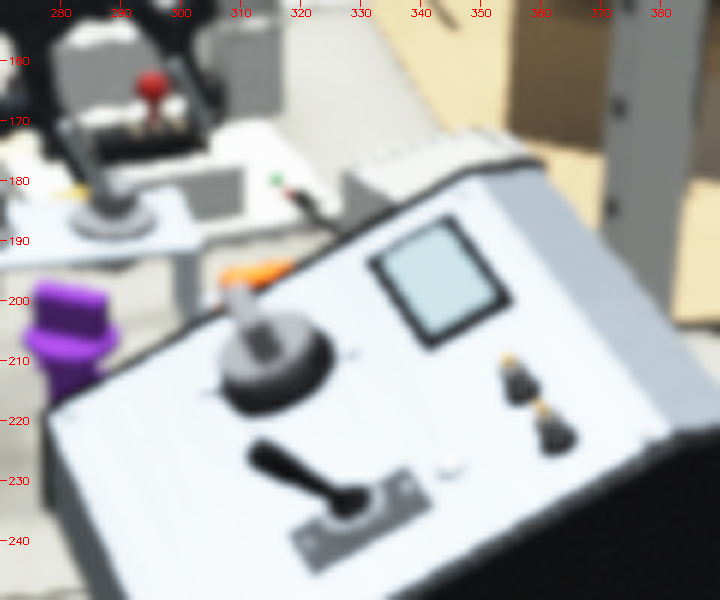

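View pics/top7.png

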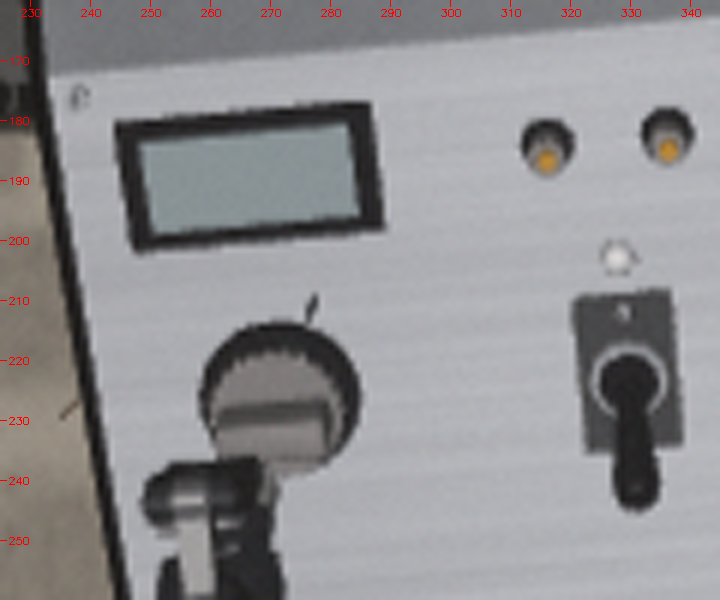

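```bash
python3 - <<'E'
from h import *
for n,x,y in(("side",270,150),("top",225,160)):
    im=cv2.imread(f"pics/{n}7.png")
    def d(Xs,c):
        p=np.array([(proj(n,HO+RH@np.array(X))-[x,y]+.5)*6 for X in Xs]);cv2.polylines(im,[np.int32(p*16)],True,c,1,cv2.LINE_AA,4)
    t=np.linspace(0,2*np.pi,60)
    d([(.0225*np.cos(a),.0225*np.sin(a),.012) for a in t],(0,0,255))
    d([(.0275*np.cos(a),.0275*np.sin(a),0) for a in t],(0,255,0))
    d([(a*.007,b*.019,.036) for a,b in((1,1),(1,-1),(-1,-1),(-1,1))],(255,0,0))
    cv2.imwrite(f"pics/{n}7o.png",im)
E
```

```text
(no output)
```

View pics/side7o.png

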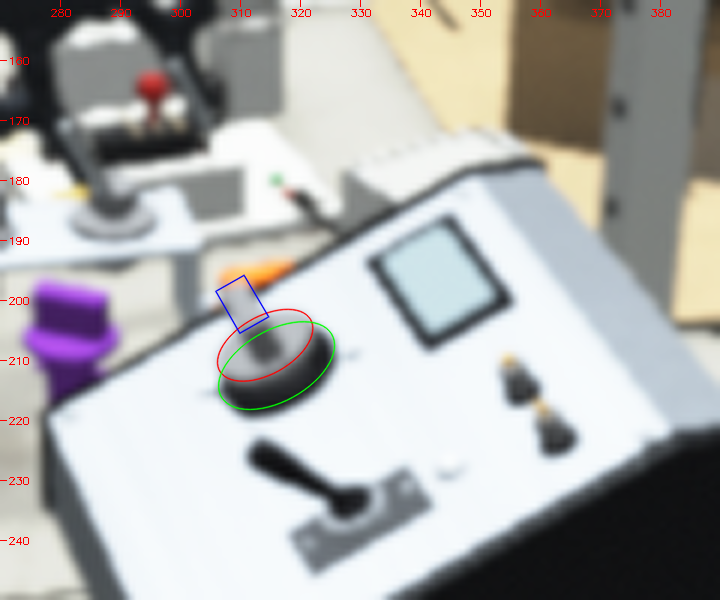

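View pics/top7o.png

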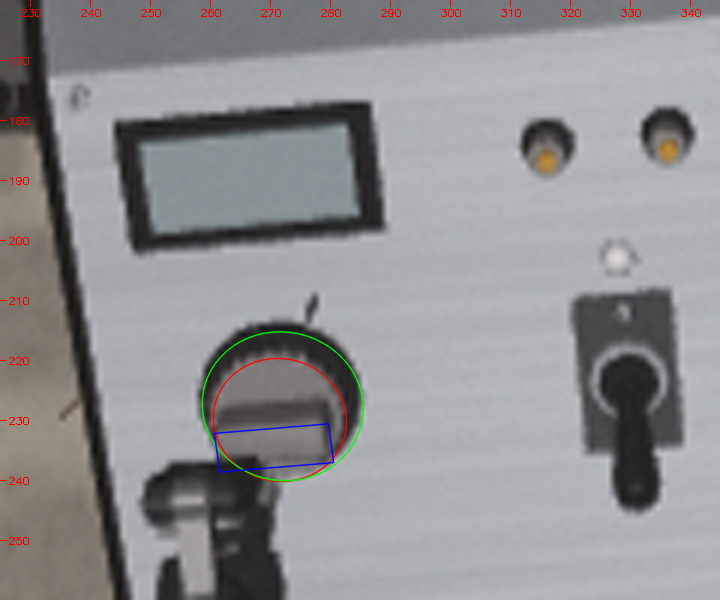

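>>> move_arm --series '[[0.5,[0.03,0.001,0.001],[0.6,-0.2,0]],[0.5,[0.03,0.001,0.0005],[0,0,0]],[0.5,[0.025,0,0],[0,0,0]],[0.5,[0.014,0,0],[0,0,0]],[0.5,[0,0,0],[0,0,0]]]' --squeeze 60

```text
time: 6.55
eef_pos: [0.539, 0.1324, 0.1283]
tool_rot: [[0.437, 0.898, 0.049], [0.022, 0.044, -0.999], [-0.899, 0.438, -0.0]]
force: [0.4, 0.3, -1.0]
width: 0.0426
```

```bash
python3 - <<'E'
from h import *
st()
for n,x,y in(("side",270,150),("top",225,170)):
    im=bot.read_camera(n);crop(im,x,y,100,80,7,f"pics/{n}8.png",10)
E
```

```text
t 6.55 p [0.539  0.1324 0.1283] q [ 17.1  -7.6 -35.7  36.7  -6.2 102.9] F [ 0.4  0.3 -1. ] w 0.0426
 holder frame mm [ 0.2 -3.8 15.5] iso frame [  1.5 115.6  22.7]
 rotvec to RT0 (tool) [-0.3  0.1  0.1]
```

View pics/side8.png

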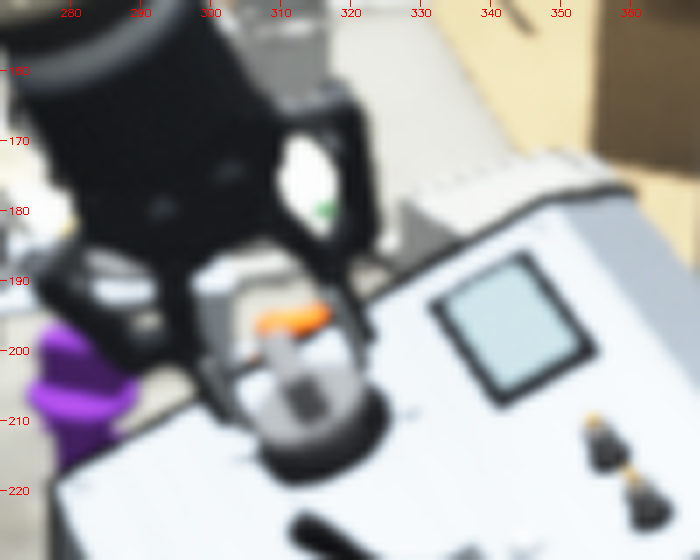

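>>> move_arm --series '[[0.5,[0,0,-0.0038],[-0.3,0.1,0.1]],[0,[0,0,0],[0,0,0]],[0,[0,0,0],[0,0,0]],[0,[0,0,0],[0,0,0]],[0,[0,0,0],[0,0,0]]]' --squeeze 60

```text
time: 7.28
eef_pos: [0.5391, 0.1375, 0.1297]
tool_rot: [[0.44, 0.896, 0.057], [0.026, 0.051, -0.998], [-0.897, 0.441, -0.001]]
force: [-4.0, 0.4, 2.4]
width: 0.0125
```

```bash
python3 - <<'E'
from h import *
st()
for n,x,y in(("side",270,150),("top",225,170)):
    im=bot.read_camera(n);crop(im,x,y,100,80,7,f"pics/{n}9.png",10)
E
```

```text
t 7.28 p [0.5391 0.1375 0.1297] q [ 17.6  -7.6 -35.6  36.5  -6.3 103. ] F [-4.   0.4  2.4] w 0.0125
 holder frame mm [ 1.2  1.2 16.6] iso frame [  2.5 120.7  23.8]
 rotvec to RT0 (tool) [ 0.  -0.1 -0.2]
```

View pics/side9.png

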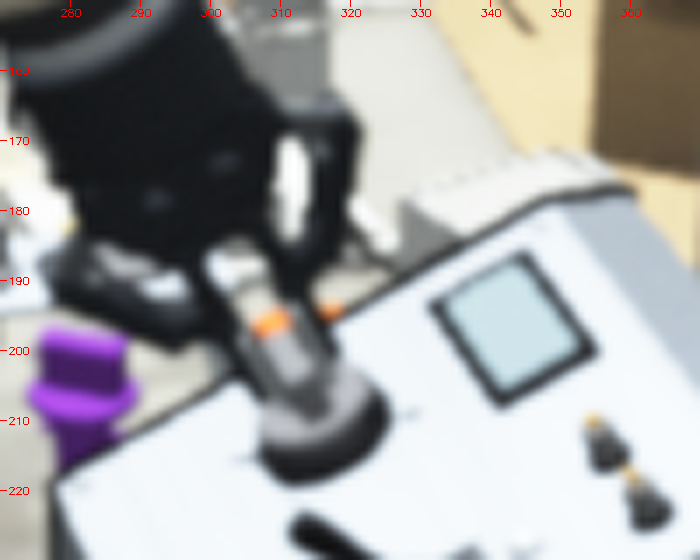

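>>> move_arm --series '[[0,[0.003,0,0],[0,0,0]],[0,[0.003,0,0],[0,0,0]],[0,[0.002,0,0],[0,0,0]],[0,[0,0,0],[0,0,0]]]' --squeeze 80

```text
time: 7.88
eef_pos: [0.5418, 0.1376, 0.1244]
tool_rot: [[0.441, 0.896, 0.057], [0.026, 0.051, -0.998], [-0.897, 0.442, -0.001]]
force: [-28.0, -2.4, 26.3]
width: 0.0118
```

```bash
python3 - <<'E'
from h import *
st()
E
```

```text
t 7.88 p [0.5418 0.1376 0.1244] q [ 17.5  -7.2 -35.9  35.7  -6.2 102.9] F [-28.   -2.4  26.3] w 0.0118
 holder frame mm [ 1.3  1.2 10.6] iso frame [  2.6 120.6  17.9]
 rotvec to RT0 (tool) [ 0.  -0.1 -0.2]
```

>>> move_arm --series '[[0,[-0.001,-0.001,0],[-4,0,0]],[0,[0,0,0],[-8,0,0]],[0,[0,0,0],[-8,0,0]],[0,[0,0,0],[0,0,0]]]'

```text
time: 8.38
eef_pos: [0.5419, 0.137, 0.1246]
tool_rot: [[0.443, 0.822, 0.359], [0.024, 0.389, -0.921], [-0.896, 0.416, 0.152]]
force: [-13.1, -3.0, 16.6]
width: 0.012
```

```bash
python3 - <<'E'
from h import *
st();print(bot.state()['wrist_torque'], RH.T@bot.state()['force'])
E
```

```text
t 8.38 p [0.5419 0.137  0.1246] q [ 17.5  -7.2 -36.   35.6  -6.3  82.8] F [-13.1  -3.   16.6] w 0.012
 holder frame mm [ 1.5  0.6 10.7] iso frame [  2.8 120.   18. ]
 rotvec to RT0 (tool) [20.   0.1 -0.3]
[-0.4139  1.4293 -0.162 ] [-4.6285 -2.2924 20.6799]
```

Turning freely. Continue to 65°.

>>> move_arm --series '[[0,[0,0,0],[-9,0,0]],[0,[0,0,0],[-9,0,0]],[0,[0,0,0],[-9,0,0]],[0,[0,0,0],[-9,0,0]],[0,[0,0,0],[-9,0,0]],[0,[0,0,0],[0,0,0]]]'

```text
time: 9.12
eef_pos: [0.5418, 0.1373, 0.1245]
tool_rot: [[0.442, 0.327, 0.835], [0.025, 0.926, -0.375], [-0.896, 0.187, 0.402]]
force: [-14.3, -2.7, 15.9]
width: 0.012
```

```bash
python3 - <<'E'
from h import *
st();print(bot.state()['wrist_torque'], RH.T@bot.state()['force'])
im=bot.read_camera('side');crop(im,270,150,100,80,7,f"pics/side10.png",10)
E
```

```text
t 9.12 p [0.5418 0.1373 0.1245] q [ 17.5  -7.2 -36.   35.6  -6.3  37.8] F [-14.3  -2.7  15.9] w 0.012
 holder frame mm [ 1.3  0.8 10.7] iso frame [  2.6 120.3  18. ]
 rotvec to RT0 (tool) [65.1  0.2 -0.3]
[-0.258   1.5492  0.0091] [-6.0306 -1.8899 20.6327]
```

View pics/side10.png

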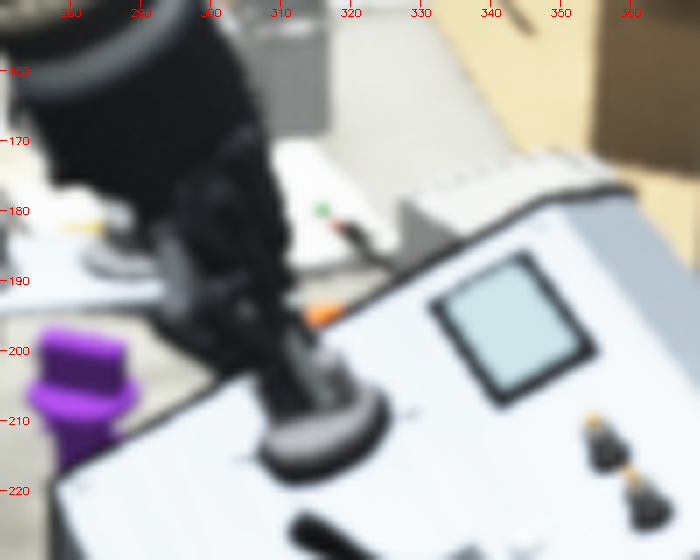

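>>> move_arm --series '[[0,[-0.003,0,0],[0,0,0]],[0,[-0.005,0,0],[0,0,0]],[0,[-0.008,0,0],[0,0,0]],[0,[0,0,0],[0,0,0]]]'

```text
time: 9.68
eef_pos: [0.5342, 0.1368, 0.1372]
tool_rot: [[0.44, 0.328, 0.836], [0.025, 0.926, -0.376], [-0.898, 0.186, 0.4]]
force: [1.1, -0.3, -1.4]
width: 0.0118
```

```bash
python3 - <<'E'
from h import *
st();print(bot.state()['wrist_torque'], RH.T@bot.state()['force'])
im=bot.read_camera('side');crop(im,270,150,100,80,7,f"pics/side11.png",10)
E
```

```text
t 9.68 p [0.5342 0.1368 0.1372] q [ 17.8  -8.4 -35.3  37.7  -6.4  38.1] F [ 1.1 -0.3 -1.4] w 0.0118
 holder frame mm [ 0.   0.8 25.4] iso frame [  1.3 120.3  32.7]
 rotvec to RT0 (tool) [65.   0.1 -0.1]
[-0.0414  0.492  -0.0027] [ 0.3399 -0.3385 -1.743 ]
```

View pics/side11.png

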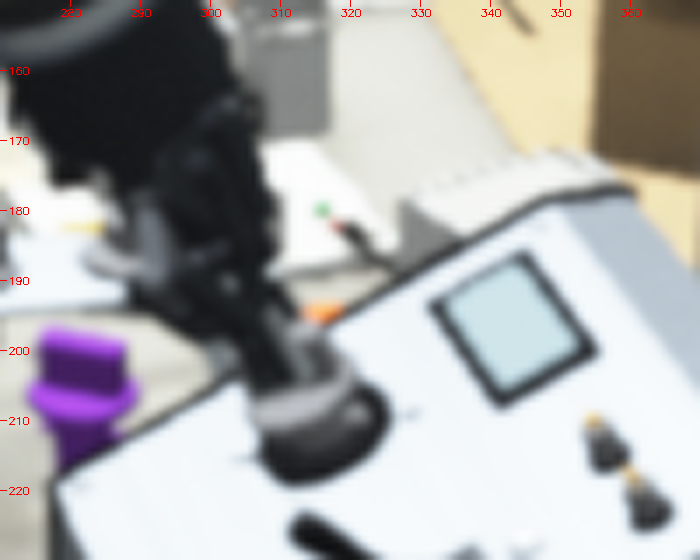

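>>> move_arm --series '[[0,[-0.015,0,0],[0,0,0]],[0,[-0.025,0,0],[0,0,0]],[0,[-0.04,0,0],[0,0,0]],[0,[-0.05,0,0],[0,0,0]],[0,[0,0,0],[0,0,0]]]'

```text
time: 10.35
eef_pos: [0.4774, 0.1341, 0.2588]
tool_rot: [[0.446, 0.326, 0.833], [0.027, 0.926, -0.377], [-0.895, 0.191, 0.404]]
force: [0.9, 0.3, -1.2]
width: 0.0122
```

```bash
python3 - <<'E'
from h import *
st()
R=Ro.from_euler('z',-47,degrees=True).as_matrix()@bot.state()['tool_rot']
plan([.467,-.272,.2],R,9)
im=bot.read_camera('side');crop(im,250,120,130,110,6,f"pics/side12.png",10)
E
```

```text
t 10.35 p [0.4774 0.1341 0.2588] q [ 20.  -16.9 -26.3  55.   -7.3  40.2] F [ 0.9  0.3 -1.2] w 0.0122
 holder frame mm [  2.3   1.3 159.7] iso frame [  3.6 120.7 166.9]
 rotvec to RT0 (tool) [65.   0.2 -0.6]
9 rows shift mm [ 11.54 -36.74  26.72] turn [ 4.67 -1.   -2.11] | total mm [  37.  -390.6  120.6]
```

View pics/side12.png

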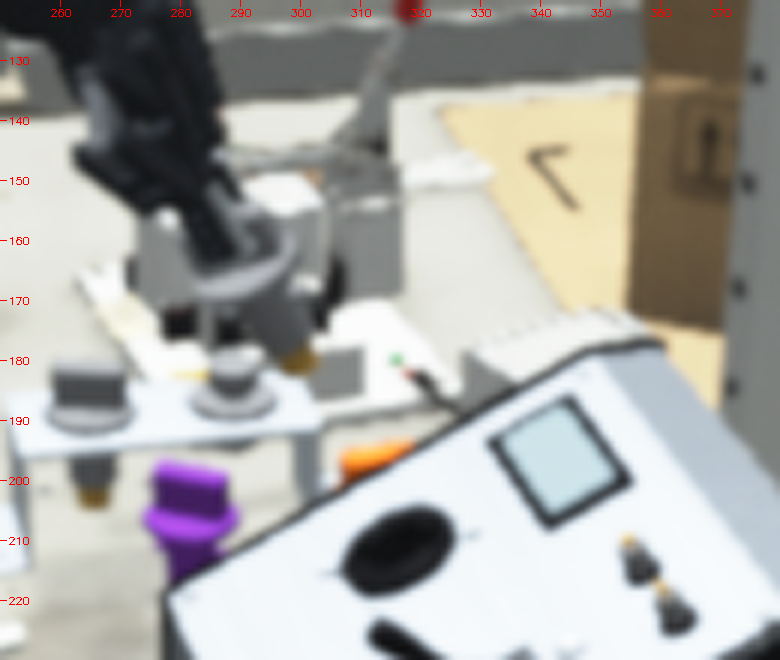

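>>> move_arm --series '[[0,[0.0115,-0.0365,0.0265],[4.7,-1.0,-2.1]],[0,[0.0115,-0.0365,0.0265],[4.7,-1.0,-2.1]],[0,[0.0115,-0.0365,0.0265],[4.7,-1.0,-2.1]],[0,[0.0115,-0.0365,0.0265],[4.7,-1.0,-2.1]],[0,[0.0115,-0.0365,0.0265],[4.7,-1.0,-2.1]],[0,[0.0115,-0.0365,0.0265],[4.7,-1.0,-2.1]],[0,[0.0115,-0.0365,0.0265],[4.7,-1.0,-2.1]],[0,[0.0115,-0.0365,0.0265],[4.7,-1.0,-2.1]],[0,[0.0115,-0.0365,0.0265],[4.7,-1.0,-2.1]],[0,[0,0,0],[0,0,0]]]'

```text
time: 11.65
eef_pos: [0.4634, -0.2709, 0.1924]
tool_rot: [[0.314, 0.904, 0.289], [-0.308, 0.385, -0.87], [-0.898, 0.184, 0.4]]
force: [0.1, -0.3, -1.6]
width: 0.0118
```

```bash
python3 - <<'E'
from h import *
st()
plan([.467,-.272,.062],bot.state()['tool_rot'],4)
im=bot.read_camera('side');crop(im,240,230,180,160,4,f"pics/side13.png",20)
im=bot.read_camera('top');crop(im,380,180,150,140,4,f"pics/top13.png",20)
E
```

```text
t 11.65 p [ 0.4634 -0.2709  0.1924] q [-25.9 -11.2 -30.3  46.   -8.1  41.5] F [ 0.1 -0.3 -1.6] w 0.0118
 holder frame mm [ -59.7 -402.3  116.1] iso frame [ -58.4 -282.9  123.3]
 rotvec to RT0 (tool) [21.8 17.4 11. ]
4 rows shift mm [ 29.65  -5.28 -12.54] turn [-0. -0.  0.] | total mm [118.6 -21.1 -50.2]
```

View pics/side13.png

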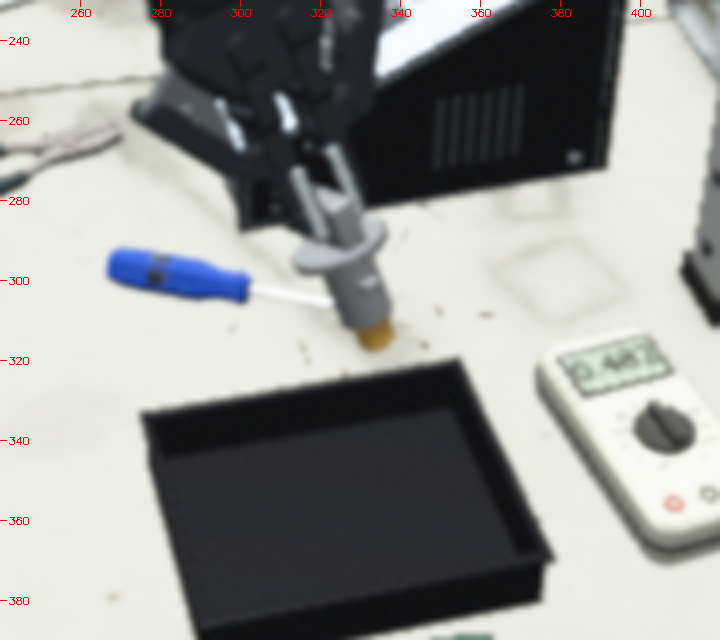

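View pics/top13.png

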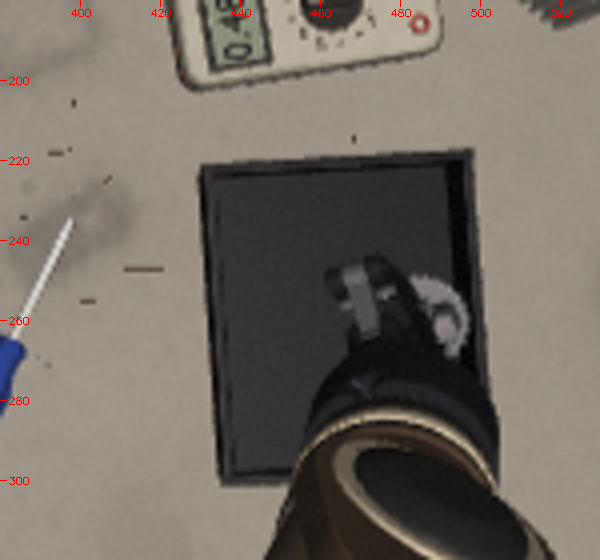

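>>> move_arm --series '[[0,[0.0295,-0.0055,-0.0125],[0,0,0]],[0,[0.0295,-0.0055,-0.0125],[0,0,0]],[0,[0.0295,-0.005,-0.0125],[0,0,0]],[0,[0.028,-0.005,-0.0125],[0,0,0]],[0,[0,0,0],[0,0,0]],[0.5,[0,0,0],[0,0,0]],[0.8,[0,0,0],[0,0,0]],[0.8,[0,0,0],[0,0,0]],[0.8,[-0.03,0,0],[0,0,0]],[0.8,[-0.05,0,0],[0,0,0]],[0.8,[-0.06,0,0],[0,0,0]]]'

```text
time: 13.12
eef_pos: [0.4235, -0.2265, 0.1932]
tool_rot: [[0.318, 0.902, 0.291], [-0.308, 0.389, -0.868], [-0.896, 0.186, 0.402]]
force: [1.4, -0.2, 0.7]
width: 0.0684
```

```bash
python3 - <<'E'
from h import *
st()
im=bot.read_camera('side');crop(im,240,230,180,160,4,f"pics/side14.png",20)
im=bot.read_camera('top');crop(im,380,180,150,140,4,f"pics/top14.png",20)
E
```

```text
t 13.12 p [ 0.4235 -0.2265  0.1932] q [-22.3 -17.6 -34.8  48.2  -9.5  44.6] F [ 1.4 -0.2  0.7] w 0.0684
 holder frame mm [ -93.  -355.7  133.1] iso frame [ -91.7 -236.3  140.4]
 rotvec to RT0 (tool) [22.  17.4 10.8]
```

View pics/side14.png

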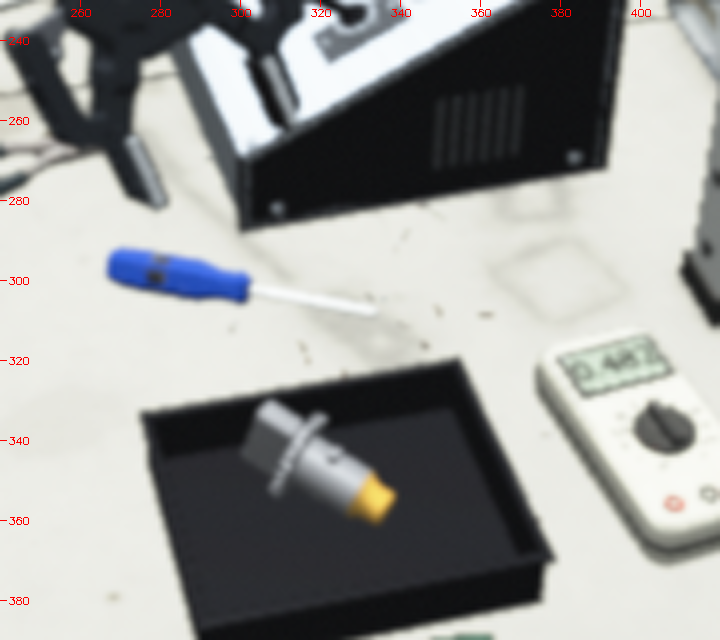

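View pics/top14.png

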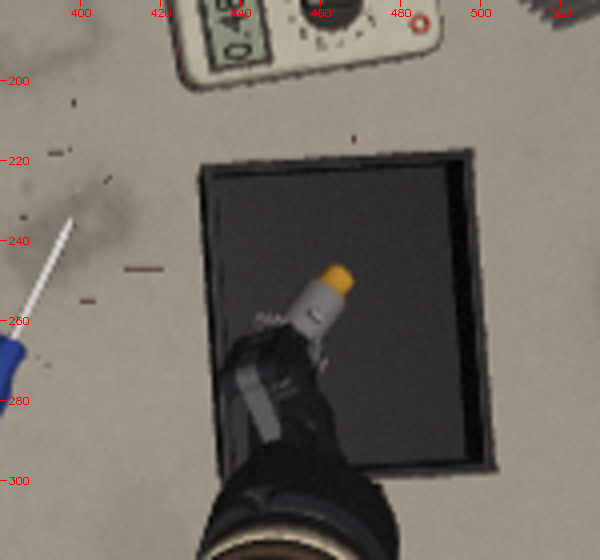

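```bash
python3 - <<'E'
from h import *
im=cv2.imread("pics/top0.png");crop(im,150,262,36,34,16,"pics/t_spare.png",5)
im=cv2.imread("pics/side0.png");crop(im,250,174,36,36,16,"pics/s_spare.png",5)
E
```

```text
(no output)
```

View pics/t_spare.png

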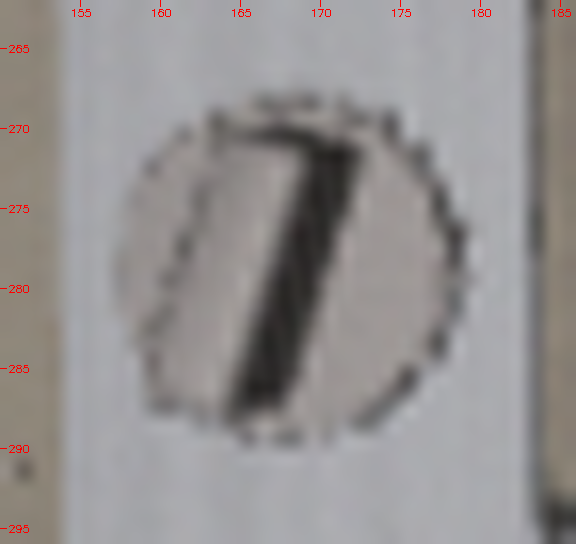

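View pics/s_spare.png

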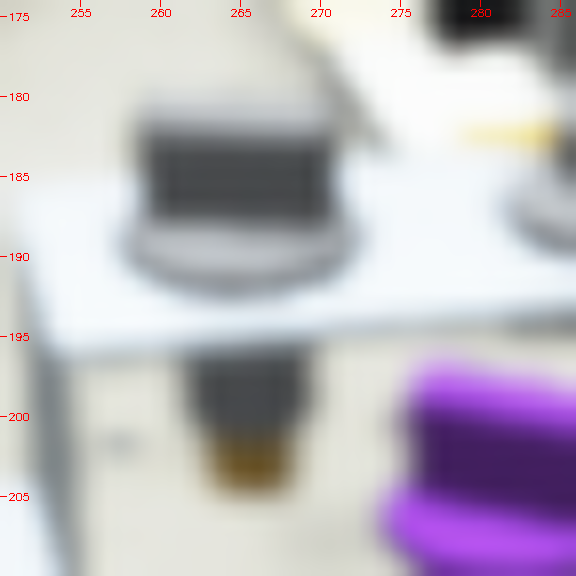

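```bash
python3 - <<'E'
from h import *
c=[ray('top',p,.096) for p in((169.4,271.4),(164.4,288),(163.4,270.8),(159.4,287.6))]
print(c,np.mean(c,0)); 
for a,b in((1,0),(3,2)):
    d=c[a]-c[b]; print(np.degrees(np.arctan2(d[1],d[0])),np.linalg.norm(d))
X,e=tri((164.15,279.4),(264.8,181)) ;print(X,e)
print(ray('side',(264.8,181),.096))
E
```

```text
[array([0.4602, 0.3548, 0.096 ]), array([0.4259, 0.3656, 0.096 ]), array([0.4617, 0.3674, 0.096 ]), array([0.427 , 0.3761, 0.096 ])] [0.4437 0.366  0.096 ]
162.4819506187043 0.03592556707013434
165.9478193932777 0.03581399680446466
[0.4447 0.366  0.0956] [array([ 0.1, -0.5]), array([-0.3, -0. ])]
[0.4456 0.3649 0.096 ]
```

```bash
cat >> h.py <<'E'
def sim(sh,tu,N,lift=0):
    s=bot.state();p=s['eef_pos'].copy();R=s['tool_rot'].copy();p[2]+=lift
    for i in range(N):
        p=p+R@(np.array(sh)/1e3);R=R@Ro.from_rotvec(tu,degrees=True).as_matrix();print(np.round(p,3),end=' ')
    print()
def down(a): # tool down, y axis at angle a deg
    y=np.array([np.cos(np.radians(a)),np.sin(np.radians(a)),0]);x=np.array([0,0,-1.]);return np.c_[x,y,np.cross(x,y)]
E
python3 - <<'E'
from h import *
plan([.444,.3657,.20],down(74.3),12)
E
```

```text
12 rows shift mm [ -5.64  37.84 -34.06] turn [-4.36  2.33  0.05] | total mm [-179.1  247.7 -508.3]
```

```bash
python3 - <<'E'
from h import *
sim([-5.5,38,-34],[-4.4,2.3,0],12)
E
```

```text
[ 0.449 -0.181  0.199] [ 0.468 -0.134  0.197] [ 0.483 -0.085  0.195] [ 0.494 -0.035  0.192] [0.502 0.016 0.191] [0.505 0.067 0.189] [0.505 0.119 0.188] [0.5   0.17  0.188] [0.492 0.22  0.188] [0.48  0.27  0.189] [0.464 0.319 0.192] [0.445 0.366 0.195]
```

>>> move_arm --series '[[0.5,[-0.02,0,0],[0,0,0]],[0.5,[-0.0055,0.038,-0.034],[-4.4,2.3,0]],[0.5,[-0.0055,0.038,-0.034],[-4.4,2.3,0]],[0.5,[-0.0055,0.038,-0.034],[-4.4,2.3,0]],[0.5,[-0.0055,0.038,-0.034],[-4.4,2.3,0]],[0.5,[-0.0055,0.038,-0.034],[-4.4,2.3,0]],[0.5,[-0.0055,0.038,-0.034],[-4.4,2.3,0]],[0.5,[-0.0055,0.038,-0.034],[-4.4,2.3,0]],[0.5,[-0.0055,0.038,-0.034],[-4.4,2.3,0]],[0.5,[-0.0055,0.038,-0.034],[-4.4,2.3,0]],[0.5,[-0.0055,0.038,-0.034],[-4.4,2.3,0]],[0.5,[-0.0055,0.038,-0.034],[-4.4,2.3,0]],[0.5,[-0.0055,0.038,-0.034],[-4.4,2.3,0]],[0.5,[0,0,0],[0,0,0]]]'

```text
time: 14.98
eef_pos: [0.4366, 0.3751, 0.2072]
tool_rot: [[-0.014, 0.261, 0.965], [-0.008, 0.965, -0.261], [-1.0, -0.012, -0.012]]
force: [0.7, -0.1, -0.4]
width: 0.0429
```

```bash
python3 - <<'E'
from h import *
st()
plan([.4445,.3657,.13],down(74.3),2)
im=bot.read_camera('side');cv2.imwrite("pics/side15.png",im)
im=bot.read_camera('top');crop(im,380,180,150,140,4,f"pics/top15.png",20)
E
```

```text
t 14.97 p [0.4366 0.3751 0.2072] q [40.6 13.5  2.4 79.7  0.2 55.7] F [ 0.7 -0.1 -0.4] w 0.0429
 holder frame mm [-44.9 244.1 125.3] iso frame [-43.6 363.6 132.5]
 rotvec to RT0 (tool) [ 70.4 -16.4  23.5]
2 rows shift mm [38.58 -3.13  5.41] turn [ 0.27 -0.33  0.33] | total mm [77.1 -6.1 11. ]
```

View pics/side15.png

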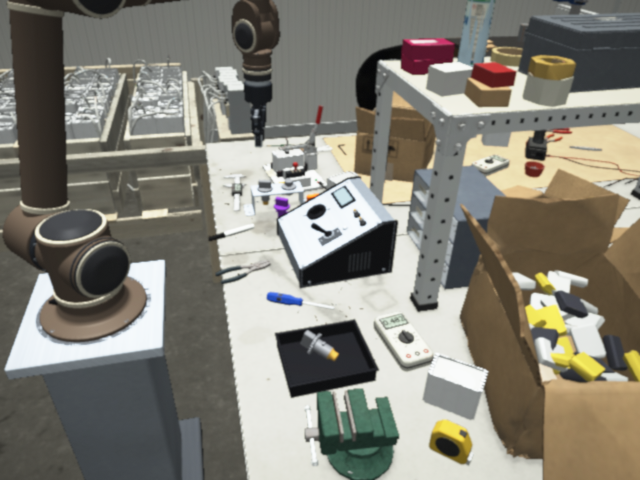

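View pics/top15.png

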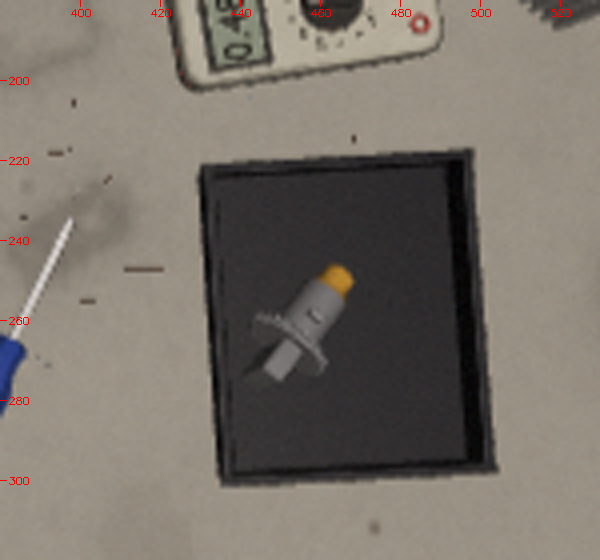

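Blown carrier lies near the tray's middle (top px ~455,260). Now descend toward the spare.

>>> move_arm --series '[[0.5,[0.0385,-0.003,0.0055],[0.3,-0.3,0.3]],[0.5,[0.0385,-0.003,0.0055],[0.3,-0.3,0.3]],[0.5,[0,0,0],[0,0,0]]]'

```text
time: 15.45
eef_pos: [0.444, 0.3604, 0.1282]
tool_rot: [[-0.005, 0.278, 0.961], [-0.005, 0.961, -0.278], [-1.0, -0.006, -0.003]]
force: [0.4, -0.9, 0.3]
width: 0.0426
```

```bash
python3 - <<'E'
from h import *
st()
plan([.4445,.3657,.076],down(74.3),1)
im=bot.read_camera('side');crop(im,225,140,90,70,8,"pics/side16.png",10)
im=bot.read_camera('top');crop(im,130,220,80,80,7,f"pics/top16.png",10)
E
```

```text
t 15.45 p [0.444  0.3604 0.1282] q [39.1 13.6 -7.5 69.3 -0.  55.2] F [ 0.4 -0.9  0.3] w 0.0426
 holder frame mm [-73.6 229.   51.4] iso frame [-72.3 348.5  58.6]
 rotvec to RT0 (tool) [ 69.4 -16.   23. ]
1 rows shift mm [52.15  5.58 -0.82] turn [-0.41 -0.2   0.34] | total mm [52.1  5.6 -0.8]
```

View pics/side16.png

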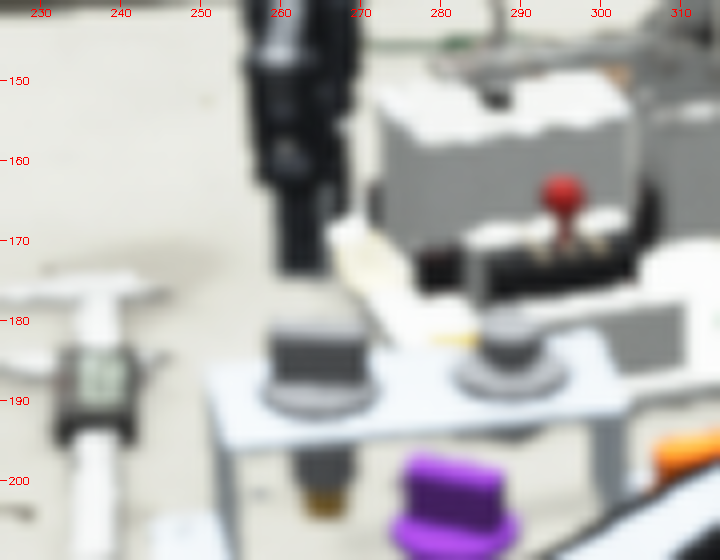

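View pics/top16.png

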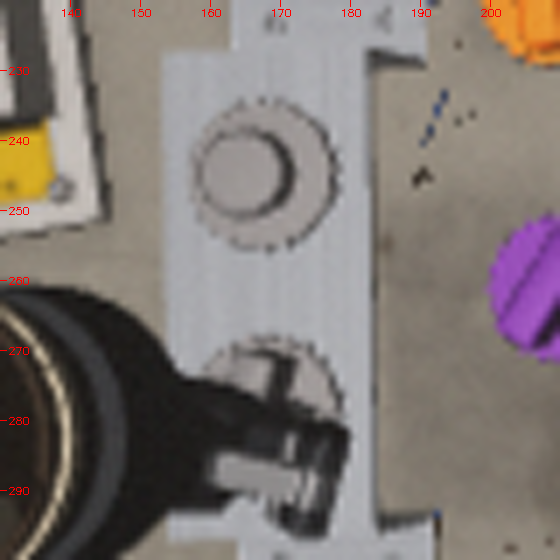

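>>> move_arm --series '[[0.5,[0.0,0.0055,-0.001],[-0.4,-0.2,0.3]],[0.5,[0.026,0,0],[0,0,0]],[0.5,[0.026,0,0],[0,0,0]],[0.5,[0,0,0],[0,0,0]]]'

```text
time: 16.05
eef_pos: [0.4455, 0.369, 0.0783]
tool_rot: [[0.003, 0.268, 0.963], [0.002, 0.963, -0.268], [-1.0, 0.003, 0.002]]
force: [-0.2, -1.0, 0.0]
width: 0.0428
```

```bash
python3 - <<'E'
from h import *
st()
plan([.4445,.3657,.076],down(74.3),1)
im=bot.read_camera('side');crop(im,225,140,90,70,8,"pics/side17.png",10)
print((proj('side',bot.state()['eef_pos'])-[225,140])*8)
E
```

```text
t 16.05 p [0.4455 0.369  0.0783] q [ 39.6  15.1 -11.9  62.7  -0.   55.2] F [-0.2 -1.   0. ] w 0.0428
 holder frame mm [-93.7 237.6   5.7] iso frame [-92.4 357.   13. ]
 rotvec to RT0 (tool) [ 70.  -16.1  22.3]
1 rows shift mm [ 2.34 -3.47 -0.07] turn [ 0.16  0.13 -0.17] | total mm [ 2.3 -3.5 -0.1]
[319.6106 362.1904]
```

View pics/side17.png

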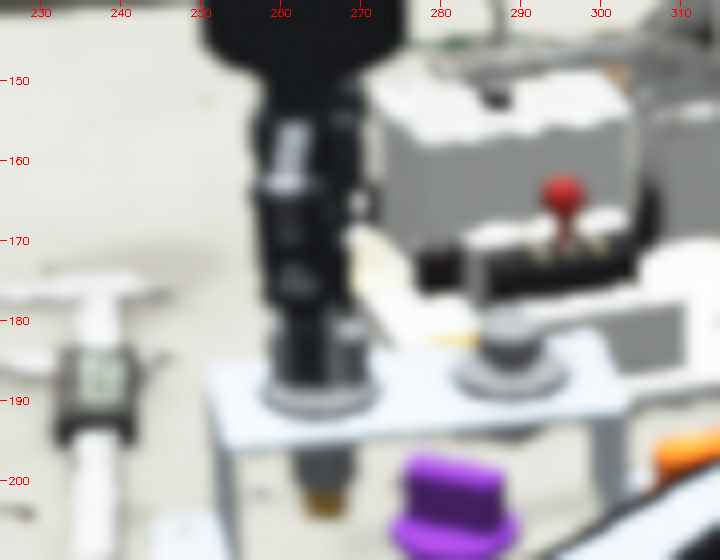

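>>> move_arm --series '[[0.5,[0.0015,-0.0035,0],[0.2,0.1,-0.2]],[0.3,[0,0,0],[0,0,0]],[0,[0,0,0],[0,0,0]],[0,[0,0,0],[0,0,0]],[0,[0,0,0],[0,0,0]],[0,[0,0,0],[0,0,0]]]' --squeeze 80

```text
time: 16.85
eef_pos: [0.4456, 0.3661, 0.0785]
tool_rot: [[0.003, 0.272, 0.962], [0.002, 0.962, -0.272], [-1.0, 0.002, 0.002]]
force: [-0.0, -0.0, 5.5]
width: 0.0121
```

```bash
python3 - <<'E'
from h import *
st();print(bot.state()['tool_rot'])
E
```

```text
t 16.85 p [0.4456 0.3661 0.0785] q [ 39.4  15.  -12.1  62.7  -0.   55.2] F [-0.  -0.   5.5] w 0.0121
 holder frame mm [-93.7 234.7   5.8] iso frame [-92.4 354.1  13.1]
 rotvec to RT0 (tool) [ 69.7 -16.1  22.4]
[[ 0.003   0.2718  0.9624]
 [ 0.0015  0.9624 -0.2718]
 [-1.      0.0023  0.0025]]
```

>>> move_arm --series '[[0,[-0.01,0,0],[0,0,0]],[0,[-0.02,0,0],[0,0,0]],[0,[-0.04,0,0],[0,0,0]],[0,[-0.05,0,0],[0,0,0]],[0,[-0.04,0,0],[0,0,0]],[0,[0,0,0],[0,0,0]]]'

```text
time: 17.6
eef_pos: [0.4459, 0.3665, 0.2413]
tool_rot: [[0.006, 0.272, 0.962], [0.004, 0.962, -0.272], [-1.0, 0.006, 0.005]]
force: [0.7, 0.4, -0.8]
width: 0.0121
```

```bash
python3 - <<'E'
from h import *
st()
im=bot.read_camera('side');crop(im,225,100,80,90,7,"pics/side18.png",10)
s=bot.state();p=s['eef_pos'];R=s['tool_rot']
for d in(0,.0045,.0105,.0605): print(d,(proj('side',p+R[:,0]*d)-[225,100]+.5)*7)
im=bot.read_camera('top');crop(im,130,220,80,80,7,f"pics/top18.png",10)
E
```

```text
t 17.6 p [0.4459 0.3665 0.2413] q [39.4 12.6  5.5 82.4 -0.  55.2] F [ 0.7  0.4 -0.8] w 0.0121
 holder frame mm [-22.  235.1 152. ] iso frame [-20.7 354.5 159.3]
 rotvec to RT0 (tool) [ 69.7 -16.1  22.1]
0 [267.2384 247.1807]
0.0045 [267.7389 257.8621]
0.0105 [268.4035 272.0458]
0.0605 [273.8238 387.7179]
```

View pics/side18.png

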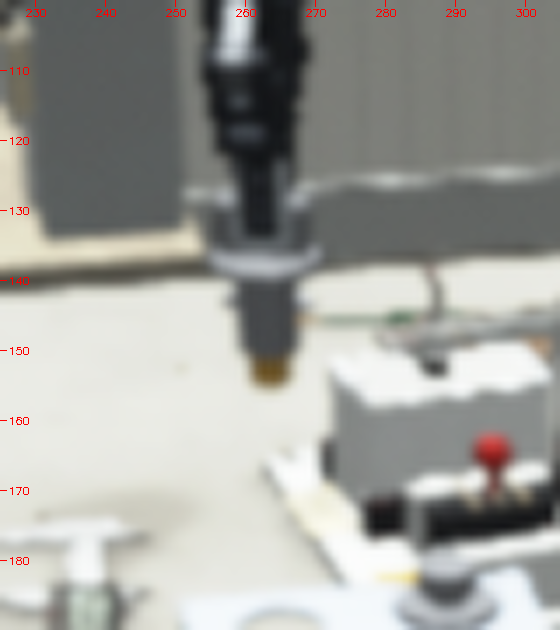

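View pics/top18.png

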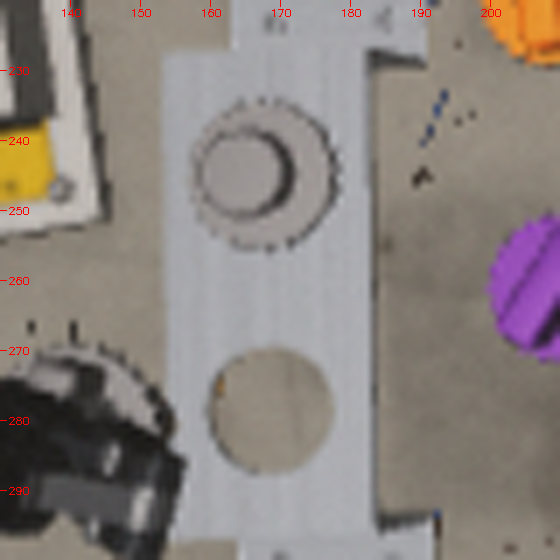

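```bash
python3 - <<'E'
from h import *
R=rotin(-65);print(R)
plan(HO+RH@np.array([.0019,.0002,.100]),R,8)
E
```

```text
[[ 0.4377  0.3287  0.8369]
 [ 0.0245  0.9261 -0.3765]
 [-0.8988  0.1853  0.3973]]
8 rows shift mm [  4.88 -25.46  15.26] turn [ 0.74 -3.01  1.21] | total mm [  32.2 -206.6  119. ]
```

>>> move_arm --series '[[0,[0.005,-0.0255,0.0155],[0.7,-3.0,1.2]],[0,[0.005,-0.0255,0.0155],[0.7,-3.0,1.2]],[0,[0.005,-0.0255,0.015],[0.7,-3.0,1.2]],[0,[0.005,-0.0255,0.015],[0.7,-3.0,1.2]],[0,[0.005,-0.0255,0.015],[0.7,-3.0,1.2]],[0,[0.005,-0.0255,0.015],[0.7,-3.0,1.2]],[0,[0.005,-0.0255,0.015],[0.7,-3.0,1.2]],[0,[0.005,-0.0255,0.015],[0.7,-3.0,1.2]],[0,[0,0,0],[0,0,0]]]'

```text
time: 18.82
eef_pos: [0.5008, 0.1326, 0.201]
tool_rot: [[0.433, 0.327, 0.84], [0.022, 0.928, -0.373], [-0.901, 0.18, 0.395]]
force: [-0.2, -0.0, -1.3]
width: 0.0119
```

```bash
cat >> h.py <<'E'
def ov(n,x,y,w,h,k,name,off=0.,e=-.0011):
    im=bot.read_camera(n);crop(im,x,y,w,h,k,name,10);im=cv2.imread(name)
    s=bot.state();p=s['eef_pos'];R=s['tool_rot'];p=p+R[:,2]*e
    t=np.linspace(0,2*np.pi,50)
    def d(Xs,c):
        q=np.array([(proj(n,X)-[x,y]+.5)*k for X in Xs]);cv2.polylines(im,[np.int32(q*16)],True,c,1,cv2.LINE_AA,4)
    d([p+R@np.array([.0045,.0225*np.cos(a),.0225*np.sin(a)]) for a in t],(0,0,255))
    d([p+R@np.array([.0605,.009*np.cos(a),.009*np.sin(a)]) for a in t],(0,0,255))
    ax=np.array([.0009,.0006,0])
    d([HO+RH@(ax+np.array([.0275*np.cos(a),.0275*np.sin(a),0])) for a in t],(0,255,0))
    d([HO+RH@(ax+np.array([.0145*np.cos(a),.0145*np.sin(a),0])) for a in t],(0,255,0))
    cv2.imwrite(name,im)
E
python3 - <<'E'
from h import *
st(); plan(HO+RH@np.array([.0019,.0002,.07]),rotin(-65),2)
ov('side',265,125,100,100,7,'pics/side19.png'); ov('top',220,180,100,90,7,'pics/top19.png')
E
```

```text
t 18.82 p [0.5008 0.1326 0.201 ] q [ 18.7 -13.4 -30.8  47.8  -6.8  38.8] F [-0.2 -0.  -1.3] w 0.0119
 holder frame mm [-2.1 -1.5 97.5] iso frame [ -0.8 117.9 104.8]
 rotvec to RT0 (tool) [65.2 -0.1  0.3]
2 rows shift mm [13.76  1.65  1.5 ] turn [ 0.11 -0.11  0.11] | total mm [27.5  3.3  3. ]
```

View pics/side19.png

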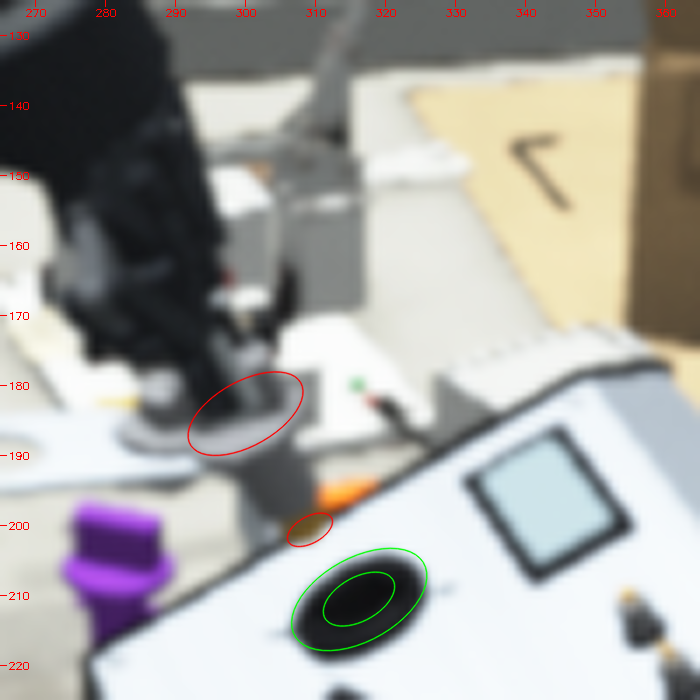

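View pics/top19.png

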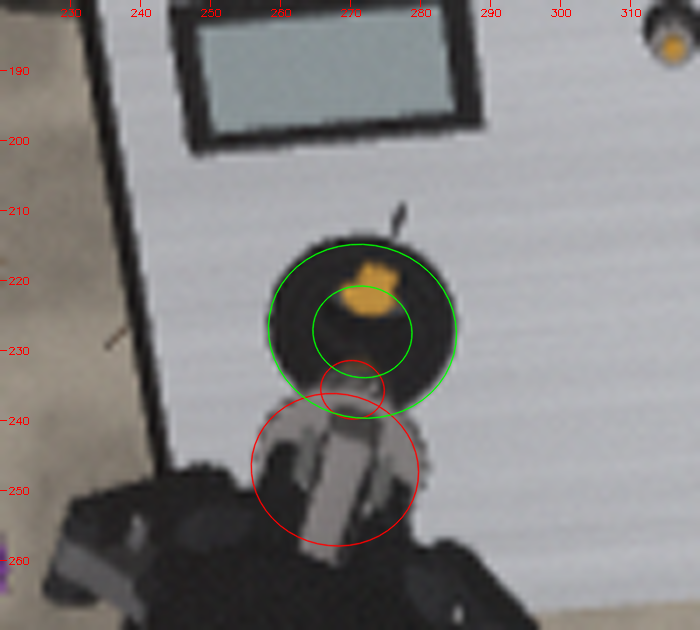

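>>> move_arm --series '[[0,[0.014,0.0015,0.0015],[0.1,-0.1,0.1]],[0,[0.014,0.0015,0.0015],[0.1,-0.1,0.1]],[0,[0,0,0],[0,0,0]]]'

```text
time: 19.3
eef_pos: [0.5184, 0.1372, 0.1781]
tool_rot: [[0.437, 0.326, 0.838], [0.026, 0.927, -0.374], [-0.899, 0.185, 0.397]]
force: [-0.6, -0.2, -0.0]
width: 0.0122
```

```bash
python3 - <<'E'
from h import *
st(); plan(HO+RH@np.array([.0019,.0002,.054]),rotin(-65),1)
ov('side',280,145,80,80,9,'pics/side20.png'); ov('top',230,190,80,70,9,'pics/top20.png')
E
```

```text
t 19.3 p [0.5184 0.1372 0.1781] q [ 18.4 -11.2 -32.1  43.9  -6.5  38.6] F [-0.6 -0.2 -0. ] w 0.0122
 holder frame mm [ 3.8  2.1 69.1] iso frame [  5.1 121.6  76.4]
 rotvec to RT0 (tool) [65.2 -0.1 -0. ]
1 rows shift mm [15.14 -2.55 -0.9 ] turn [ 0.18 -0.05 -0.05] | total mm [15.1 -2.6 -0.9]
```

View pics/side20.png

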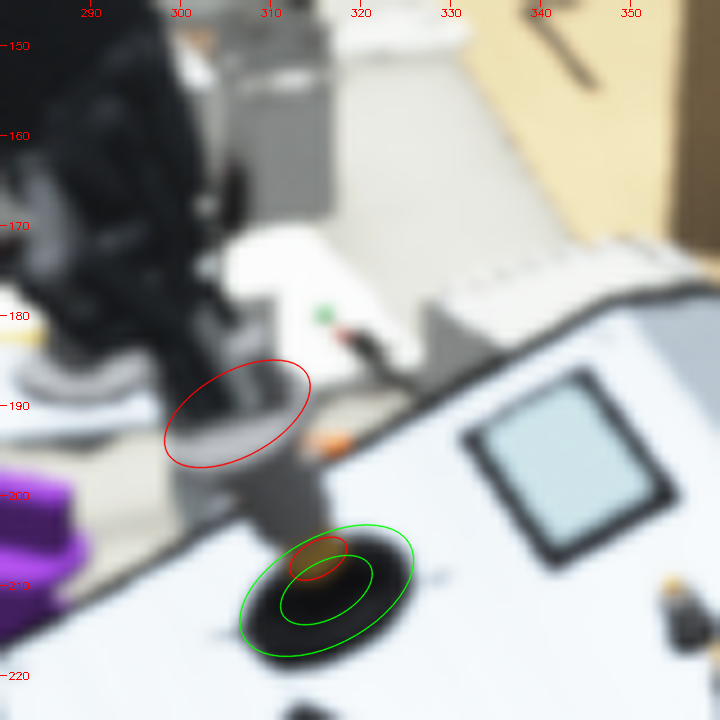

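View pics/top20.png

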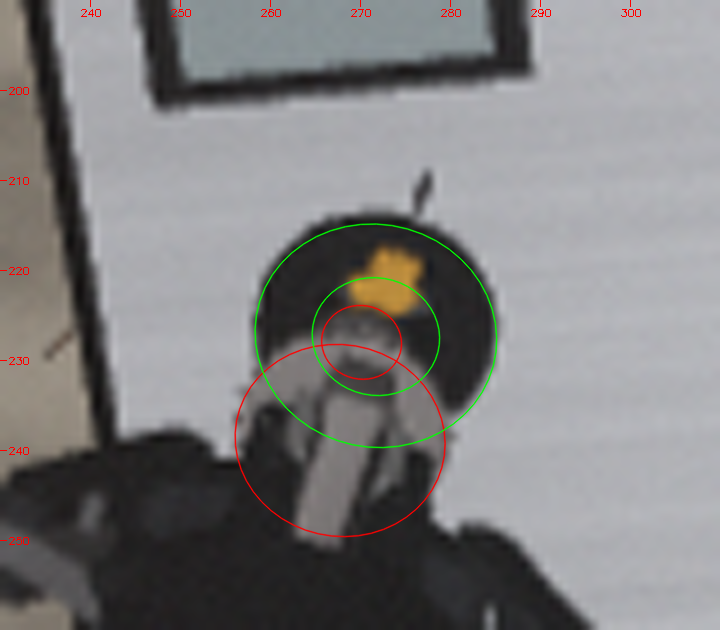

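>>> move_arm --series '[[0,[0.005,-0.0026,-0.0009],[0.2,0,0]],[0,[0.008,0,0],[0,0,0]],[0,[0.008,0,0],[0,0,0]],[0,[0.008,0,0],[0,0,0]],[0,[0,0,0],[0,0,0]]]'

```text
time: 20.02
eef_pos: [0.5293, 0.1358, 0.1523]
tool_rot: [[0.439, 0.328, 0.837], [0.027, 0.926, -0.377], [-0.898, 0.188, 0.397]]
force: [-1.1, 0.7, -2.4]
width: 0.0124
```

```bash
python3 - <<'E'
from h import *
st(); plan(HO+RH@np.array([.0019,.0002,.030]),rotin(-65),1);print(RH.T@bot.state()['force'])
ov('side',280,145,80,80,9,'pics/side21.png'); ov('top',230,190,80,70,9,'pics/top21.png')
E
```

```text
t 20.02 p [0.5293 0.1358 0.1523] q [ 17.7  -9.4 -34.1  40.   -6.2  38.2] F [-1.1  0.7 -2.4] w 0.0124
 holder frame mm [ 2.2  0.1 41.2] iso frame [  3.6 119.5  48.5]
 rotvec to RT0 (tool) [64.9 -0.1 -0.1]
1 rows shift mm [11.24 -0.07 -0.36] turn [-0.06  0.01 -0.14] | total mm [11.2 -0.1 -0.4]
[-1.9709  0.7928 -1.716 ]
```

View pics/side21.png

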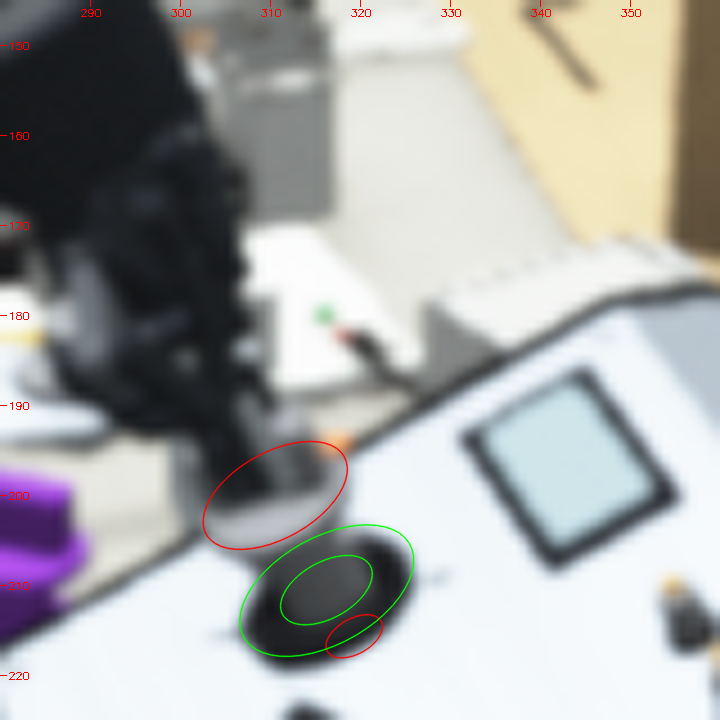

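View pics/top21.png

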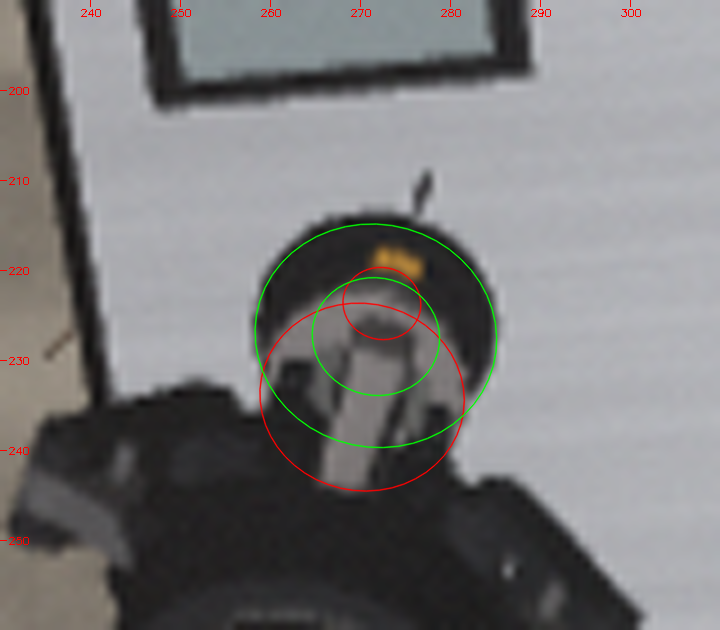

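>>> move_arm --series '[[0,[0.006,0,0],[0,0,0]],[0,[0.005,0,0],[0,0,0]],[0,[0.004,0,0],[0,0,0]],[0,[0.003,0,0],[0,0,0]],[0,[0.003,0,0],[0,0,0]],[0,[0,0,0],[0,0,0]]]'

```text
time: 20.88
eef_pos: [0.5383, 0.1365, 0.1343]
tool_rot: [[0.439, 0.328, 0.836], [0.027, 0.926, -0.377], [-0.898, 0.188, 0.398]]
force: [-5.4, 2.1, -0.3]
width: 0.0123
```

```bash
python3 - <<'E'
from h import *
st(); print(RH.T@bot.state()['force'],bot.state()['wrist_torque'])
ov('side',280,145,80,80,9,'pics/side22.png')
E
```

```text
t 20.88 p [0.5383 0.1365 0.1343] q [ 17.5  -7.9 -35.2  37.3  -6.1  37.9] F [-5.4  2.1 -0.3] w 0.0123
 holder frame mm [ 2.4  0.3 21.1] iso frame [  3.7 119.7  28.4]
 rotvec to RT0 (tool) [65.  -0.1 -0.2]
[-4.8251  2.4402  2.0358] [0.2844 1.4515 0.1716]
```

View pics/side22.png

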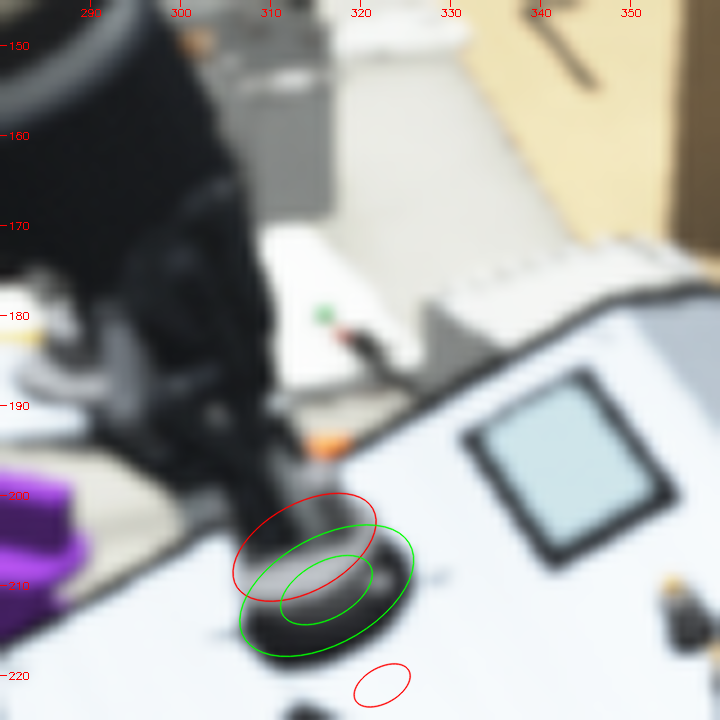

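>>> move_arm --series '[[0,[0.003,0,-0.001],[0,0,0]],[0,[0.003,0,0],[0,0,0]],[0,[0.003,0,0],[0,0,0]],[0,[0.0025,0,0],[0,0,0]],[0,[0,0,0],[0,0,0]]]'

```text
time: 21.55
eef_pos: [0.5428, 0.137, 0.1245]
tool_rot: [[0.44, 0.328, 0.836], [0.027, 0.926, -0.377], [-0.897, 0.188, 0.399]]
force: [-8.6, -0.1, 4.5]
width: 0.0118
```

```bash
python3 - <<'E'
from h import *
st(); print(RH.T@bot.state()['force'],bot.state()['wrist_torque'])
E
```

```text
t 21.55 p [0.5428 0.137  0.1245] q [ 17.4  -7.1 -35.8  35.7  -6.1  37.8] F [-8.6 -0.1  4.5] w 0.0118
 holder frame mm [ 2.2  0.5 10.3] iso frame [  3.5 119.9  17.5]
 rotvec to RT0 (tool) [64.9 -0.  -0.2]
[-5.7798  0.3505  7.7916] [0.0554 1.6092 0.0821]
```

>>> move_arm --series '[[0,[0.001,0,-0.0005],[0,0,0]],[0,[0.001,0,0],[0,0,0]],[0,[0,0,0],[0,0,0]]]'

```text
time: 21.92
eef_pos: [0.5429, 0.1371, 0.1244]
tool_rot: [[0.441, 0.328, 0.835], [0.027, 0.926, -0.377], [-0.897, 0.189, 0.4]]
force: [-23.8, -2.5, 22.6]
width: 0.0122
```

```bash
python3 - <<'E'
from h import *
st(); print(RH.T@bot.state()['force'],bot.state()['wrist_torque'])
E
```

```text
t 21.93 p [0.5429 0.1371 0.1244] q [ 17.4  -7.1 -35.9  35.6  -6.1  37.8] F [-23.8  -2.5  22.6] w 0.0122
 holder frame mm [ 2.3  0.6 10.1] iso frame [  3.6 120.   17.4]
 rotvec to RT0 (tool) [64.9  0.  -0.3]
[-11.5907  -1.1961  30.7578] [-0.4765  2.8617 -0.115 ]
```

>>> move_arm --series '[[0,[-0.0007,-0.0001,-0.0005],[6,0,0]],[0,[0,-0.0002,0],[9,0,0]],[0,[0,-0.0001,0],[9,0,0]],[0,[0,0,0],[0,0,0]]]'

```text
time: 22.42
eef_pos: [0.5424, 0.1379, 0.1242]
tool_rot: [[0.441, 0.639, 0.63], [0.029, 0.691, -0.722], [-0.897, 0.337, 0.287]]
force: [-16.0, 2.7, 14.0]
width: 0.0122
```

```bash
python3 - <<'E'
from h import *
st(); print(RH.T@bot.state()['force'],bot.state()['wrist_torque'])
ov('side',280,145,80,80,9,'pics/side23.png')
E
```

```text
t 22.43 p [0.5424 0.1379 0.1242] q [ 17.4  -7.1 -36.   35.6  -6.   61.9] F [-16.    2.7  14. ] w 0.0122
 holder frame mm [ 1.8  1.5 10.2] iso frame [  3.1 120.9  17.4]
 rotvec to RT0 (tool) [40.9 -0.1 -0.3]
[-8.1449  3.6196 19.5044] [0.4203 2.1716 0.1448]
```

View pics/side23.png

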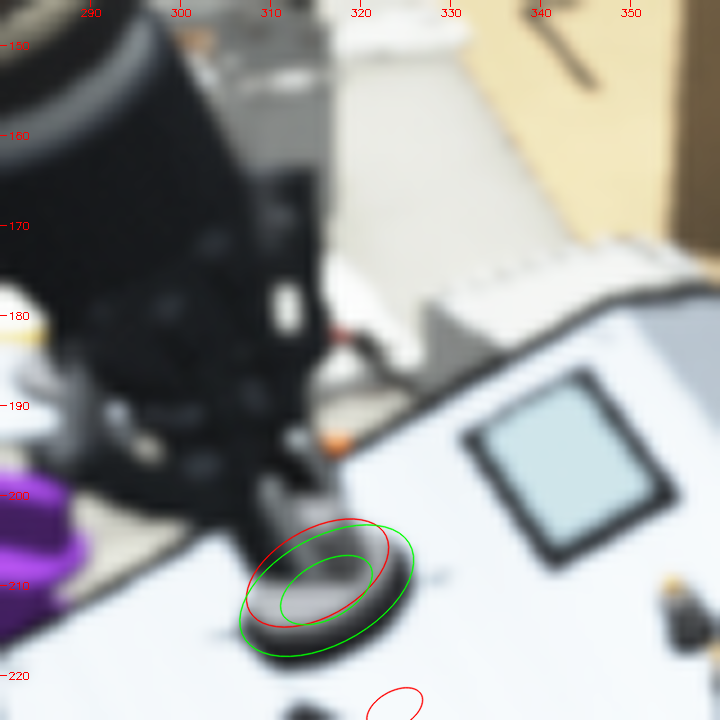

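>>> move_arm --series '[[0,[0,-0.0001,-0.0003],[9,0,0]],[0,[0,-0.0002,0],[9,0,0]],[0,[0,-0.0001,0],[9,0,0]],[0,[0,-0.0002,0],[9,0,0]],[0,[0,-0.0001,0],[6,0,0]],[0,[0,0,0],[0,0,0]]]'

```text
time: 23.22
eef_pos: [0.5419, 0.1377, 0.1239]
tool_rot: [[0.442, 0.896, 0.041], [0.029, 0.031, -0.999], [-0.897, 0.442, -0.012]]
force: [-15.6, 1.8, 13.9]
width: 0.0119
```

```bash
python3 - <<'E'
from h import *
st(); s=bot.state();print(RH.T@s['force'],RH.T@s['wrist_torque'])
E
```

```text
t 23.23 p [0.5419 0.1377 0.1239] q [ 17.4  -7.2 -36.1  35.5  -6.  103.9] F [-15.6   1.8  13.9] w 0.0119
 holder frame mm [ 1.2  1.3 10.2] iso frame [  2.5 120.7  17.4]
 rotvec to RT0 (tool) [-1.1 -0.2 -0.3]
[-7.7577  2.6828 19.2885] [ 0.3974  2.1158 -0.097 ]
```

>>> move_arm --series '[[0,[0,0,0],[3,0,0]],[0,[0,0,0],[0,0,0]]]'

```text
time: 23.48
eef_pos: [0.5417, 0.1378, 0.1239]
tool_rot: [[0.441, 0.897, -0.005], [0.029, -0.02, -0.999], [-0.897, 0.441, -0.035]]
force: [-15.8, 2.4, 13.7]
width: 0.0121
```

```bash
python3 - <<'E'
from h import *
st(); s=bot.state();print(RH.T@s['force'],RH.T@s['wrist_torque'])
E
```

```text
t 23.48 p [0.5417 0.1378 0.1239] q [ 17.5  -7.2 -36.1  35.5  -6.  106.9] F [-15.8   2.4  13.7] w 0.0121
 holder frame mm [ 1.   1.4 10.2] iso frame [  2.4 120.8  17.4]
 rotvec to RT0 (tool) [-4.  -0.2 -0.2]
[-8.0646  3.2391 19.212 ] [0.4633 2.219  0.1777]
```

>>> move_arm --series '[[0,[0,0,0],[2.5,0,0]],[0,[0,0,0],[0,0,0]]]'

```text
time: 23.72
eef_pos: [0.5415, 0.1379, 0.1237]
tool_rot: [[0.441, 0.897, -0.044], [0.029, -0.063, -0.998], [-0.897, 0.438, -0.054]]
force: [-17.7, 1.4, 14.5]
width: 0.0121
```

```bash
python3 - <<'E'
from h import *
st(); s=bot.state();print(RH.T@s['force'],RH.T@s['wrist_torque'])
ov('side',280,145,80,80,9,'pics/side24.png');ov('top',230,190,80,70,9,'pics/top24.png')
E
```

```text
t 23.73 p [0.5415 0.1379 0.1237] q [ 17.5  -7.2 -36.1  35.6  -6.  109.3] F [-17.7   1.4  14.5] w 0.0121
 holder frame mm [ 0.7  1.5 10.2] iso frame [  2.  120.9  17.4]
 rotvec to RT0 (tool) [-6.5 -0.3 -0.2]
[-9.4832  2.4332 20.7163] [0.5175 2.4209 0.3696]
```

View pics/side24.png

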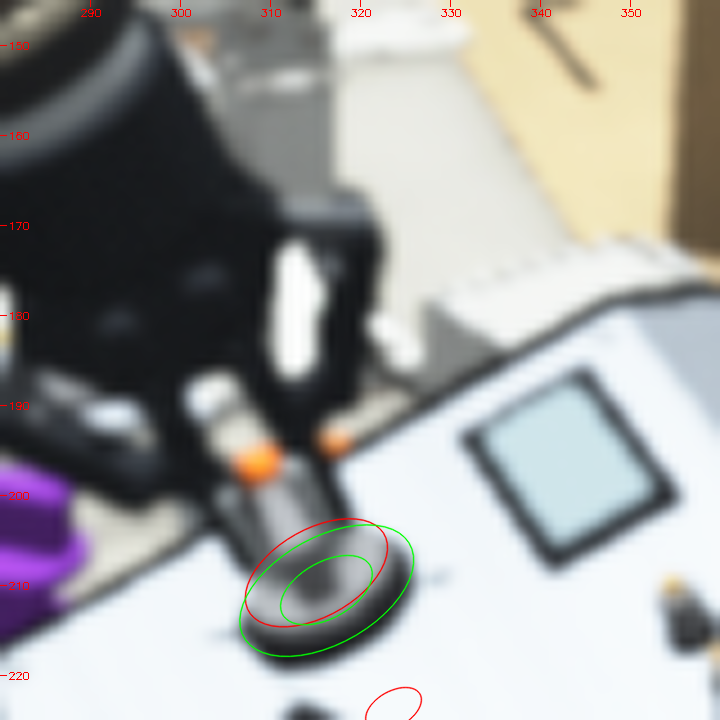

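View pics/top24.png

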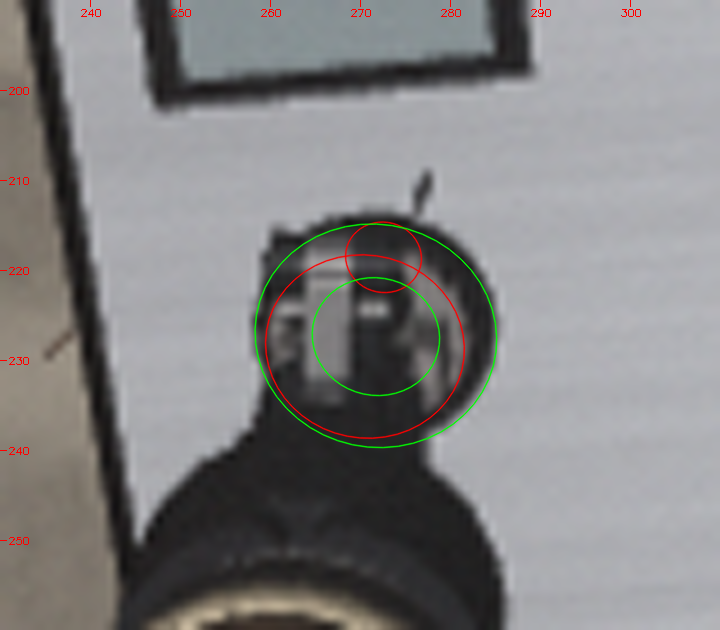

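>>> move_arm --series '[[0,[-0.002,0,0],[-1,0,0]],[0,[-0.002,0,0],[-1,0,0]],[0,[-0.002,0,0],[0,0,0]],[0,[0,0,0],[0,0,0]]]'

```text
time: 24.32
eef_pos: [0.5392, 0.1373, 0.1277]
tool_rot: [[0.44, 0.898, -0.014], [0.028, -0.029, -0.999], [-0.897, 0.439, -0.038]]
force: [-6.8, 2.1, 2.8]
width: 0.0119
```

```bash
python3 - <<'E'
from h import *
st(); s=bot.state();print(RH.T@s['force'],RH.T@s['wrist_torque'])
E
```

```text
t 24.32 p [0.5392 0.1373 0.1277] q [ 17.5  -7.6 -35.8  36.2  -6.1 107.4] F [-6.8  2.1  2.8] w 0.0119
 holder frame mm [ 0.4  1.  14.8] iso frame [  1.7 120.4  22. ]
 rotvec to RT0 (tool) [-4.5 -0.2 -0.2]
[-4.82    2.4956  5.4419] [0.638  1.4302 0.0381]
```

Risen 4.6 mm with spring following. Now open and look.

>>> move_arm --series '[[0.15,[-0.001,0,0],[0,0,0]],[0.4,[0,0,0],[0,0,0]],[0.5,[0,0,0],[0,0,0]],[0.5,[-0.04,0,0],[0,0,0]],[0.5,[-0.05,0,0],[0,0,0]],[0.5,[-0.03,0,0],[0,0,0]],[0.3,[0,0,0],[0,0,0]]]'

```text
time: 25.2
eef_pos: [0.4874, 0.1339, 0.2394]
tool_rot: [[0.446, 0.895, -0.015], [0.028, -0.03, -0.999], [-0.895, 0.445, -0.038]]
force: [0.8, 0.5, -0.1]
width: 0.0266
```

```bash
python3 - <<'E'
from h import *
st()
for n,x,y in(("side",270,150),("top",225,160)):
    crop(bot.read_camera(n),x,y,120,100,6,f"pics/{n}25.png",10)
    im=cv2.imread(f"pics/{n}25.png")
    def d(Xs,c):
        p=np.array([(proj(n,HO+RH@np.array(X))-[x,y]+.5)*6 for X in Xs]);cv2.polylines(im,[np.int32(p*16)],True,c,1,cv2.LINE_AA,4)
    t=np.linspace(0,2*np.pi,60)
    d([(.0225*np.cos(a),.0225*np.sin(a),.012) for a in t],(0,0,255))
    d([(a*.007,b*.019,.036) for a,b in((1,1),(1,-1),(-1,-1),(-1,1))],(255,0,0))
    cv2.imwrite(f"pics/{n}25.png",im)
E
```

```text
t 25.2 p [0.4874 0.1339 0.2394] q [ 19.5 -15.8 -28.   52.2  -7.  109.2] F [ 0.8  0.5 -0.1] w 0.0266
 holder frame mm [  2.7   0.5 137.9] iso frame [  4.  119.9 145.1]
 rotvec to RT0 (tool) [-4.6 -0.2 -0.5]
```

View pics/side25.png

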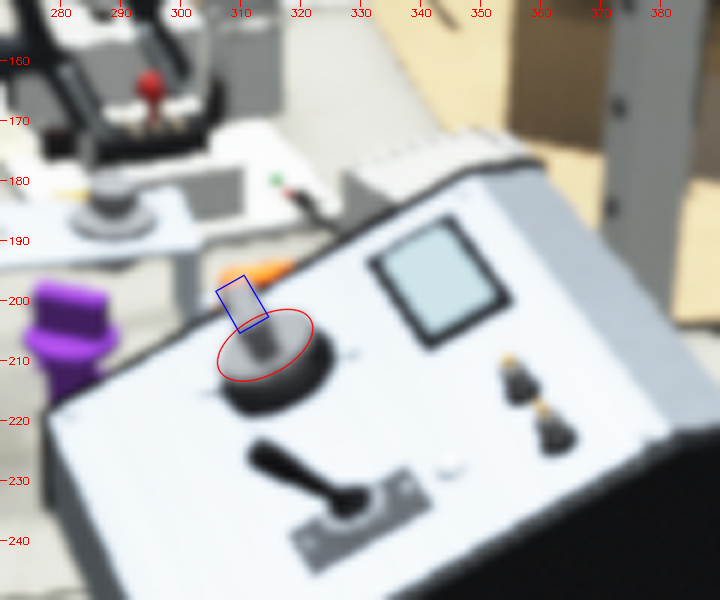

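View pics/top25.png

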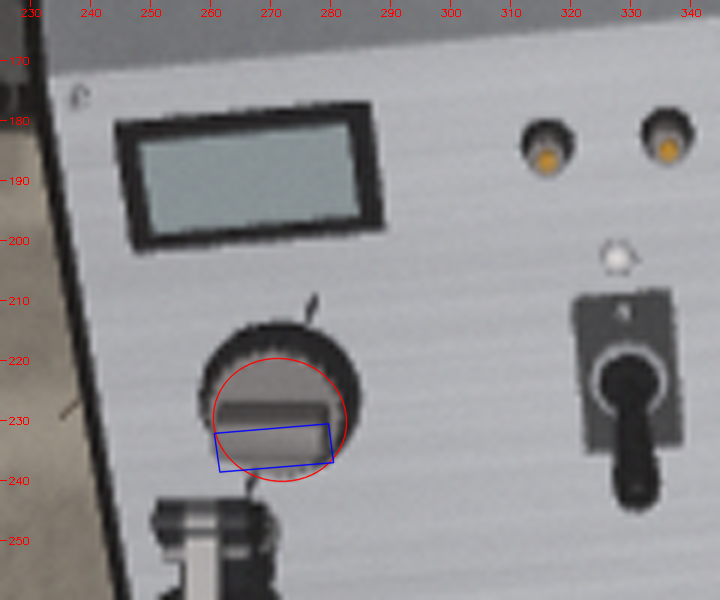

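```bash
python3 - <<'E'
from h import *
a=cv2.imread("pics/top0.png")[205:250,250:295];b=bot.read_camera("top")[205:250,250:295]
f=lambda i:cv2.resize(i,None,fx=8,fy=8,interpolation=cv2.INTER_CUBIC)
cv2.imwrite("pics/cmp26.png",np.hstack([f(a),f(b)]))
E
```

```text
(no output)
```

View pics/cmp26.png

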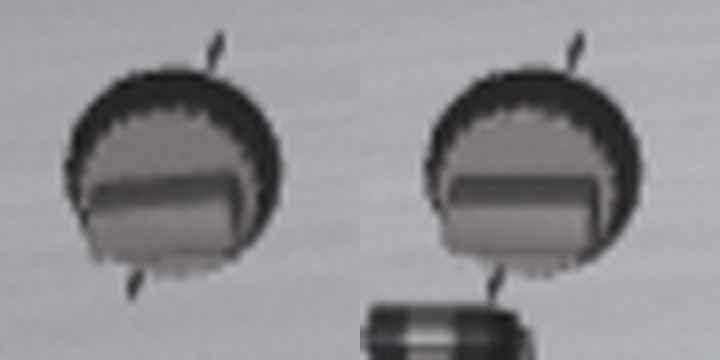

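>>> move_arm --series '[[0,[0,-0.02,0.0],[-4.6,-0.2,-0.5]],[0,[0,-0.02,0.06],[0,0,0]],[0,[0,-0.019,0.06],[0,0,0]],[0,[0,0,0],[0,0,0]]]'

```text
time: 25.85
eef_pos: [0.4385, 0.0088, 0.208]
tool_rot: [[0.43, 0.902, 0.046], [0.018, 0.042, -0.999], [-0.903, 0.43, 0.002]]
force: [0.2, 0.3, 0.2]
width: -0.0
```

```bash
python3 - <<'E'
from h import *
st(); plan(IB-.055*hx+.042*hz,RT0,3)
E
```

```text
t 25.85 p [0.4385 0.0088 0.208 ] q [  0.6 -23.3 -36.2  51.6   0.7  88.1] F [0.2 0.3 0.2] w -0.0
 holder frame mm [ -61.2 -121.7  134.1] iso frame [-59.9  -2.3 141.3]
 rotvec to RT0 (tool) [-0.5  0.4  0.5]
3 rows shift mm [33.09  1.83 -0.9 ] turn [-0.15  0.12  0.18] | total mm [99.3  5.8 -2.9]
```

>>> move_arm --series '[[0,[0.033,0.0018,-0.0009],[-0.1,0.1,0.2]],[0,[0.033,0.0018,-0.0009],[-0.2,0.1,0.2]],[0,[0.033,0.0018,-0.0009],[-0.1,0.1,0.2]],[0,[0,0.008,0],[0,0,0]],[0,[0,0.008,0],[0,0,0]],[0,[0,0.008,0],[0,0,0]],[0,[0,0.008,0],[0,0,0]],[0,[0,0.008,0],[0,0,0]],[0,[0,0.008,0],[0,0,0]],[0,[0,0.005,0],[0,0,0]],[0,[0,0,0],[0,0,0]]]'

```text
time: 27.22
eef_pos: [0.5355, 0.022, 0.1472]
tool_rot: [[0.441, 0.895, 0.064], [0.029, 0.058, -0.998], [-0.897, 0.442, -0.0]]
force: [-1.8, 0.3, 0.6]
width: -0.0001
```

```bash
python3 - <<'E'
from h import *
st()
im=bot.read_camera("side");crop(im,285,170,80,80,7,"pics/s27.png",10)
E
```

```text
t 27.23 p [0.5355 0.022  0.1472] q [  1.9 -11.1 -36.3  38.6   0.8  88.4] F [-1.8  0.3  0.6] w -0.0001
 holder frame mm [  -0.1 -113.9   36.7] iso frame [ 1.2  5.6 43.9]
 rotvec to RT0 (tool) [ 0.4 -0.2 -0.2]
```

View pics/s27.png

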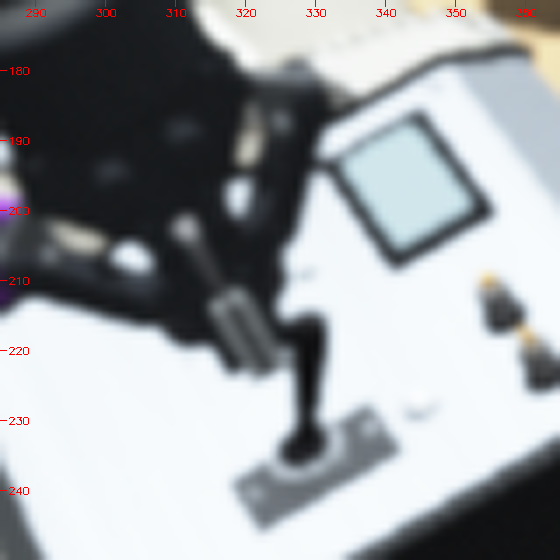

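>>> move_arm --series '[[0,[0,0.002,0],[0,0,0]],[0,[0,0.002,0],[0,0,0]],[0,[0,0,0],[0,0,0]]]'

```text
time: 27.65
eef_pos: [0.5362, 0.0221, 0.1471]
tool_rot: [[0.437, 0.897, 0.064], [0.028, 0.058, -0.998], [-0.899, 0.438, -0.0]]
force: [-12.9, -0.1, 3.1]
width: 0.0002
```

```bash
python3 - <<'E'
from h import *
st()
E
```

```text
t 27.65 p [0.5362 0.0221 0.1471] q [  1.9 -10.8 -35.9  39.    0.8  88.4] F [-12.9  -0.1   3.1] w 0.0002
 holder frame mm [   0.4 -113.8   36.3] iso frame [ 1.7  5.6 43.6]
 rotvec to RT0 (tool) [ 0.4 -0.2  0.1]
```

At the stop (13 N). Back off and retract.

>>> move_arm --series '[[0,[0,-0.012,0],[0,0,0]],[0,[-0.02,-0.02,0],[0,0,0]],[0,[-0.06,0,0],[0,0,0]],[0,[-0.06,-0.03,0],[0,0,0]],[0,[-0.03,-0.03,0.03],[0,0,0]],[0,[0,0,0],[0,0,0]],[0,[0,0,0],[0,0,0]]]'

```text
time: 28.52
eef_pos: [0.3875, -0.0179, 0.2583]
tool_rot: [[0.443, 0.894, 0.063], [0.028, 0.057, -0.998], [-0.896, 0.444, 0.0]]
force: [-0.2, 0.7, 0.1]
width: -0.0001
```

```bash
python3 - <<'E'
from h import *
st()
cv2.imwrite("pics/side28.png",bot.read_camera("side"));im=bot.read_camera("top");cv2.imwrite("pics/top28.png",im)
crop(cv2.imread("pics/side28.png"),265,170,120,110,6,"pics/s28.png",10)
E
```

```text
t 28.52 p [ 0.3875 -0.0179  0.2583] q [ -5.8 -29.7 -33.3  60.3   4.2  81.5] F [-0.2  0.7  0.1] w -0.0001
 holder frame mm [ -86.3 -145.4  202.3] iso frame [-85.  -26.  209.5]
 rotvec to RT0 (tool) [ 0.4 -0.2 -0.4]
```

View pics/s28.png

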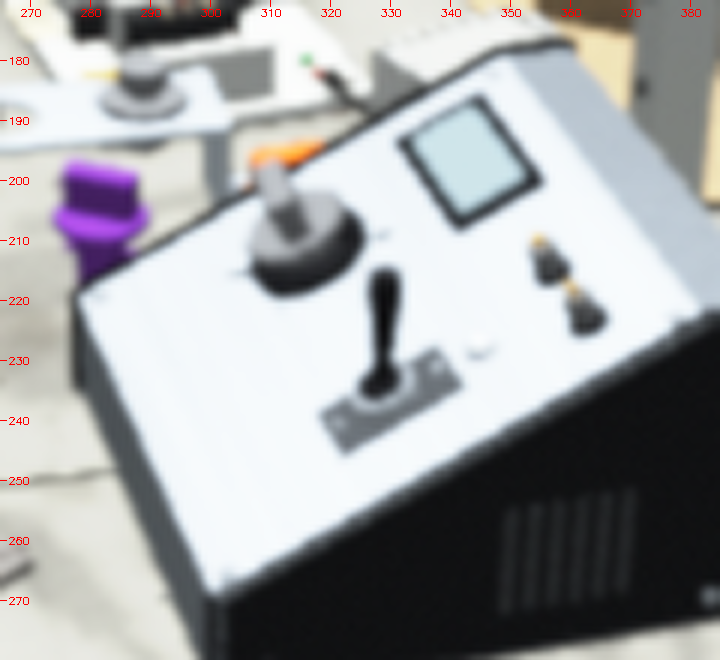

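View pics/top28.png

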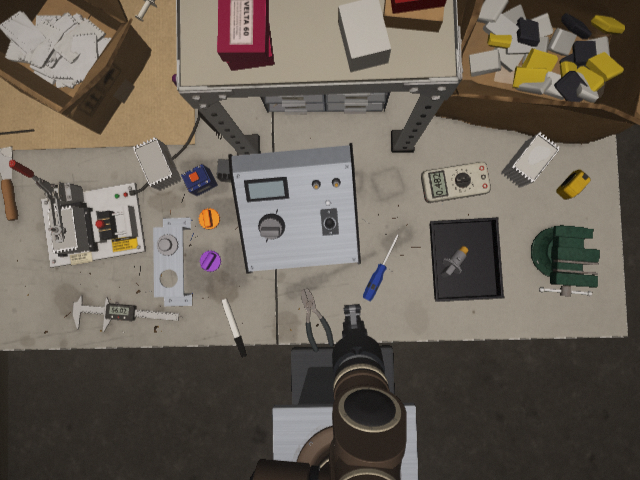

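```bash
python3 -c "
from bench import bot
print(bot.close_job(), bot.state()['time'])"
```

```text
the job is handed in; nothing more can be done
the job is handed in; nothing more can be done
```

The fuse is changed and I handed the job in at about 28.6 s of the 72 s allowed; no verdict was reported.

**What I did:**
- I pushed the isolator to its off stop, then pushed the blown carrier in, turned it 65° anticlockwise, drew it out and left it in the black tray.
- I took the spare with the grip bar from the stand, entered its lugs in the slots, pushed it home and turned it clockwise until I took it to be at the stop. I let it rise to latch and released it.
- I then pushed the isolator back to its on stop and moved the arm clear.

**Last checks, all from the camera pictures:**
- **Isolator:** the handle tip is at side pixel (329, 216), which matches the projected 0.9 rad position. It met about 13 N at the stop.
- **Spare:** it sits as high above the rim as the blown one did at the start. Its bar is about 4° further clockwise than the blown one's, inside the 11° limit. The torque rose only gently as I turned the last few degrees, so I judged the stop from that rise and from the latched height, not from a hard stop.
- **Blown carrier:** it lies near the middle of the tray.
- **Other things:** the blanking plug, multimeter, screwdriver, contactor and the orange and purple look-alikes appear unmoved.

No check failed or disagreed.

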